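Fetch the amber bottle from behind the white one and stand it on the stirrer

TASK

The amber bottle with the red cap stands under the clear bench shelf, behind the tall white bottle with the blue cap. Set the white bottle aside, standing in the free part of the blue spill tray; then draw the amber bottle out from under the shelf and stand it on the middle of the stirrer's round steel plate. Keep both bottles upright and set them down gently without dropping them, and leave the other bottles where they stand.

Things in the scene. Friction and masses are not known exactly. Their poses are not given: they have to be found in the camera images.
- white_bottle_center (a point): tall white plastic bottle, blue screw cap, standing just outside the shelf's front edge, on the robot's side of the amber bottle. Body diameter 72, height 215, narrows above 155 to the cap, diameter 40, covering the top 28: grasp it by the cap. About 0.4 kg. The point is on its axis, half-way up (107.5 above its underside); z is up its axis
- amber_bottle_center (a point): amber glass bottle, red screw cap, paper label, standing under the shelf some 100 behind the white bottle. Body diameter 70, height 145, narrows above 92 to the cap, diameter 46, covering the top 26: grasp it by the cap, gripper leaning in under the shelf from the robot's side. About 0.4 kg. The point is on its axis, half-way up (72.5 above its underside); z is up its axis
- shelf: fixed clear acrylic shelf, open in front: board 430 (y) x 200 (x) x 10, underside 300 above the bench, on 10 thick end panels. Origin on the bench under the middle of the board's front edge; x points into the shelf, away from the robot. Two lanes, y = +82 and -82: each has a bottle about 60 outside the edge and another 30 to 55 inside it. Small carton on top at the back, between the lanes
- tray: fixed open blue plastic spill tray, 230 (x) by 170 (y), walls 35 high and 4 thick, floor 4 thick. Origin at the centre of its underside on the bench, x away from the robot, z up. The small bottle stands in its near end (-x); the far half (+x) is free
- small_bottle_center (a point): small clear bottle with a green cap standing in the spill tray, diameter 50, height 95; leave it there. The point is on its axis, half-way up
- plate (a point): centre of the top face of the magnetic stirrer's round steel plate, diameter 134, 68 above the bench; z up, x away from the stirrer's control panel. The white housing under it is 160 wide (y), reaches 75 behind the centre and 125 before it (-x, panel side) and is lower than the plate. Fixed
- green_bottle_center (a point): short green glass bottle with a white cap, diameter 64, height 105, in the front of the other lane; leave it alone. The point is on its axis, half-way up (52.5)
- clear_bottle_center (a point): clear glass bottle with a yellow cap under the shelf behind the green bottle; same shape as the amber one; leave it alone. The point is on its axis, half-way up (72.5)
Things that resemble listed ones, but are neither listed nor needed, are in the scene too. What is shaped like the part that bears white_bottle_center but black or turquoise is not meant.

How it is judged:
On the way, in this order (a step that is already met when the one before it is completed fails the run):
1. the white bottle stands upright on the floor of the spill tray, let go (x of white_bottle_center in the frame of tray between -0.09 and 0.09 m and y of white_bottle_center in the frame of tray between -0.06 and 0.06 m and height (world z) of white_bottle_center below 0.116 m and angle between white_bottle_center's own z axis and vertical below 0.08 rad and contact force between the fingers and white_bottle below 0.1 N), for 0.2 s.
2. the amber bottle is out from under the shelf, in front of its edge (x of amber_bottle_center in the frame of shelf below -0.05 m and angle between amber_bottle_center's own z axis and vertical below 0.5 rad), for 0.2 s.
At the end, for the whole second after the job is handed in: the amber bottle stands upright (within 0.08 rad) and still on the stirrer plate, its axis within 20 mm of the plate's centre; the white bottle stands upright and still on the floor of the spill tray; the green, clear and small bottles are within 30 mm of where they began (horizontal distance between amber_bottle_center and plate below 0.02 m and z of amber_bottle_center in the frame of plate between 0.068 and 0.077 m and angle between each of amber_bottle_center, white_bottle_center's own z axis and vertical below 0.08 rad and linear speed of each of amber_bottle, white_bottle below 0.02 m/s and x of white_bottle_center in the frame of tray between -0.09 and 0.09 m and y of white_bottle_center in the frame of tray between -0.06 and 0.06 m and height (world z) of white_bottle_center below 0.116 m and distance of each of green_bottle_center, clear_bottle_center, small_bottle_center from where it was at the start of the episode below 0.03 m); the robot touches nothing.
It fails at once if the white or the amber bottle is tipped by more than 0.5 rad (angle between any of white_bottle_center, amber_bottle_center's own z axis and vertical above 0.5 rad).
It fails at once if another bottle (green, clear or small) is shifted by more than 30 mm or tipped by more than 0.4 rad (distance of any of green_bottle_center, clear_bottle_center, small_bottle_center from where it was at the start of the episode above 0.03 m or angle between any of green_bottle_center, clear_bottle_center, small_bottle_center's own z axis and vertical above 0.4 rad).
It fails at once if a bottle is dropped (it falls faster than 0.5 m/s out of the fingers, a fall of some 13 mm) or banged down with more than 80 N ((linear speed of white_bottle above 0.5 m/s and contact force between the fingers and white_bottle below 0.1 N) or (linear speed of amber_bottle above 0.5 m/s and contact force between the fingers and amber_bottle below 0.1 N) or contact force between amber_bottle and stirrer above 80 N or contact force between white_bottle and tray above 80 N).
It also fails if it takes over 64 s, if anything falls off the work surface, if the arm or the gripper's body presses on something with over 40 N, if the wrist force passes 120 N, or if a joint passes its speed limit or range.

ROBOT

A 6-joint arm with a two-finger parallel gripper is mounted at the origin on the work surface. World frame = base frame: x ahead of the robot, y to its left, z up, the work surface at z = 0. Lengths are in m, angles in rad, forces in N, time in s.
With the tool pointing down it reaches from about 0.375 to 0.9 m from the base axis. Payload 3.1 kg.
Tool frame: the origin (TCP) lies midway between the tips of the shut fingers; the grasp point (between the pads) lies 19 mm behind it; z points along the fingers, y is the direction in which the jaws open and shut (so a half turn about z gives the same grasp; the last joint's range is limited). The gripper opens to 85 mm and grips with 20 to 120 N. Pads are 22 mm wide; open, the fingers measure 114 mm over their backs; the gripper's body (76 mm by 85 mm) begins 54 mm behind the grasp point. The pads swing forward as they close: fully open they stand 13 mm farther back than shut.
Start: joints at [-1.45, 0.527, 1.433, -0, 1.181, -0.178], TCP at [0.185, -0.597, 0.231] pointing down, gripper open.
Joint ranges: [-3.08, 3.08], [-0.75, 2.2], [0.22, 2.44], [-1.43, 4.57], [0, 2.65], [-2.85, 2.85]. Speed limits (rad/s): [2.79, 2.79, 3.14, 3.14, 3.14, 3.14].

INTERFACE

Orientations are given as a unit quaternion [x, y, z, w].
In Python, from station import manip gives the robot as it stands. The module is installed in compiled form; this text tells all that it offers.
- The arm moves only by the tool drive_tool, never from a script. Its argument "deltas" is one flat list of numbers, 4 for each row, row after row: the shift along the tool's x, y, z in cm, then the turn about the tool's z in degrees. A call has 1 to 12 rows; each row is the pose to reach, as a shift and turn from the pose measured when the call began, along the tool's axes at that moment; what a row does not reach only later rows make up. A row lasts 1/10 s, in which the tool goes at most 50 mm and 8.59 degrees, less where a joint would pass 70% of its speed; a pose out of reach is approached as far as the arm can. A call with a gripper value outside its range is refused whole. "hand" is the finger opening in cm, from 0 to 8.54, set as the call begins (left out, the last holds). The fingers move at their own pace and stop on an object; "squeeze" is the grip in N (left out, the last holds). Time passes only in rows, so rows that repeat a pose let the fingers close. It gives the time, the measured TCP pose, the force and the opening at its end, in the units of the state.
- manip.sense(): the state, without advancing time (a new reading comes with each control period).
- manip.snapshot(name): name is "side" or "top" or "wrist"; returns a dict with "frame" (420x560x3 uint8, red, green, blue), "depth" (420x560 float32, m along the optical axis (not along the pixel's ray), 0 where there is no reading), "fx", "fy", "cx", "cy" (pixels), "R" (3x3) and "t" (3): a world point X has camera coordinates R X + t. Camera axes: x right, y down, z forward; pixel columns grow to the right and rows downward; lengths in m; the calibration is good to about 2 mm. A picture is of the moment at which its call begins.
- manip.sign_off(): hands the job in, once; it reports no verdict.
The state is a dict: "t": time; "q": joint angles; "qd": joint speeds; "tau": joint torques, N m; "tcp_pos": TCP position; "tool_rot": TCP orientation; "force": force on the tool from outside, world axes, zero at the start; "ft_torque": the same for the moment, N m; "finger_gap": opening from 0.0 (shut) to 1.0 (fully open).
Only numpy, scipy, OpenCV 4.12 (cv2) and the standard library are available. Lean on these libraries where they do the work, as an engineer would, in place of code of your own. Each camera call takes 0.05 s, during which the arm holds its last target.

## Working session

There is one attempt and no reset: what is moved stays moved. The work goes in short steps, Python scripts to look and compute and a tool call to move; the robot and the scene stay as the last step left them, time stands still between calls to the robot, and variables do not carry over. Pictures are saved under pics/ and viewed, and the job is handed in when it is done.

Besides the shell and the picture viewer there is one more tool, called after "Request:" as name(argument=value, ...) on one line, values as JSON. drive_tool: Moves the arm, as the interface text tells. Its arguments: {"type":"object","properties":{"deltas":{"type":"array"},"hand":{"type":"number"},"squeeze":{"type":"number"}},"required":["deltas"]}

```bash
mkdir -p pics; cat > h.py <<'E'
from station import manip
import numpy as np, cv2
def snap(n,fn=None):
    s=manip.snapshot(n)
    if fn: cv2.imwrite('pics/'+fn,s['frame'][:,:,::-1])
    return s
def ray(s,u,v):
    d=s['R'].T@np.array([(u-s['cx'])/s['fx'],(v-s['cy'])/s['fy'],1.0]); c=-s['R'].T@s['t']; return c,d
def onz(s,u,v,z):
    c,d=ray(s,u,v); return c+d*(z-c[2])/d[2]
def pt(s,u,v):
    c,d=ray(s,u,v); return c+d*s['depth'][int(v),int(u)]
def proj(s,X):
    c=s['R']@np.array(X)+s['t']; return s['fx']*c[0]/c[2]+s['cx'],s['fy']*c[1]/c[2]+s['cy']
E
python3 - <<'E'
from h import *
for n in ['side','top','wrist']:
    s=snap(n,n+'0.png'); print(n,np.round(-s['R'].T@s['t'],3),np.round(s['R'][2],2),s['fx'])
print(manip.sense())
E
```

```text
side [0.071 0.653 0.999] [ 0.36 -0.55 -0.75] 505.7421746690101
top [0.3   0.02  1.399] [ 0.17 -0.01 -0.99] 514.9526703367404
wrist [ 0.263 -0.572  0.372] [-0.31 -0.09 -0.95] 337.4836040046012
{'t': 0.15, 'q': array([-1.44949642e+00,  5.28294167e-01,  1.43360723e+00,  1.22905848e-05,
        1.18142600e+00, -1.78485296e-01]), 'qd': array([ 1.87956907e-03, -2.68564599e-03, -2.00344894e-03,  5.86355692e-04,
        9.68372069e-05,  4.40980188e-09]), 'tau': array([ 1.26013674e-03, -4.42743766e+01, -1.78276813e+01, -2.63237516e-04,
        5.58578322e-03, -5.85723853e-06]), 'tcp_pos': array([ 0.18454376, -0.59655212,  0.23053314]), 'tool_rot': array([ 9.88787099e-01,  1.49329569e-01,  3.04780508e-05, -8.66853843e-04]), 'force': array([-0.64889519, -0.13090922,  0.48310078]), 'ft_torque': array([ 0.00058819, -0.0007088 ,  0.02452462]), 'finger_gap': 1.0009143462457841}
```

View pics/side0.png

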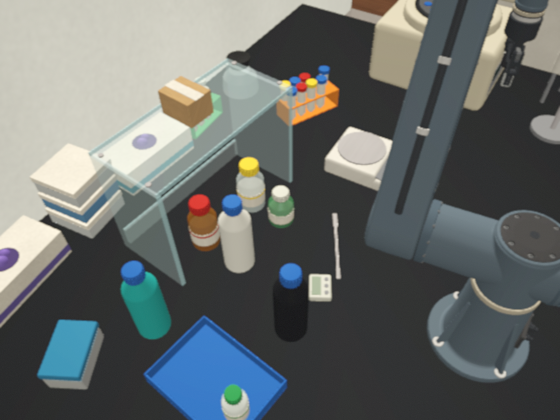

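View pics/top0.png

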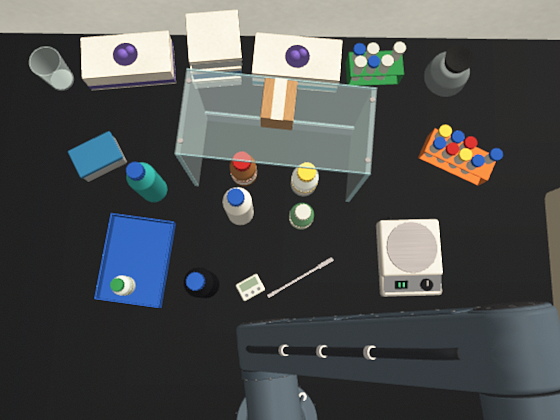

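View pics/wrist0.png

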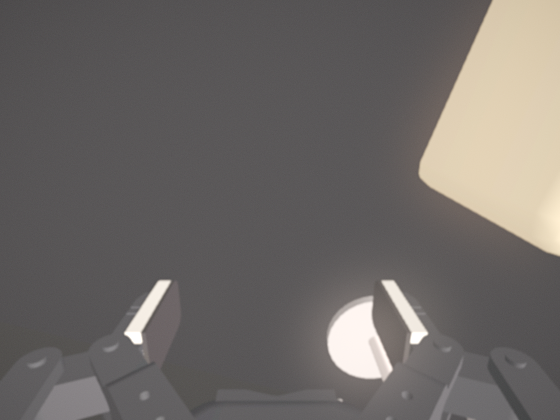

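Candidates in the top view for the white bottle with a blue cap:
- (236,198): white body, at the shelf front and in line with the red cap at (242,160)
- (136,170): turquoise body, a decoy
- (195,282): black body, a decoy

I choose the one at (236,198). Next I measure it and crop in close.

```bash
cat > m.py <<'E'
from h import *
def near(mask,u,v,r):
    n,l,st,c=cv2.connectedComponentsWithStats(mask.astype(np.uint8))
    best=None
    for i in range(1,n):
        if st[i,4]>=25 and np.hypot(c[i][0]-u,c[i][1]-v)<r and (best is None or st[i,4]>st[best,4]): best=i
    return best,l,st,c
def rng(hs,lo,hi):
    return cv2.inRange(hs,lo,hi)>0
E
python3 - <<'E'
from m import *
T=snap('top');S=snap('side')
ht=cv2.cvtColor(T['frame'],cv2.COLOR_RGB2HSV);hs=cv2.cvtColor(S['frame'],cv2.COLOR_RGB2HSV)
col={'white':((100,150,80),(125,255,255)),'amber':((0,170,120),(6,255,255)),'clear':((22,150,120),(32,255,255)),'small':((50,150,80),(75,255,255))}
pos={'white':((236,198),(232,205),.201),'amber':((242,160),(200,204),.132),'clear':((306,172),(249,167),.132),'small':((122,286),(234,394),.09)}
for k in col:
    P=[]
    for s,h,uv in ((T,ht,pos[k][0]),(S,hs,pos[k][1])):
        m=rng(h,*col[k]); 
        if k=='amber': m|=rng(h,(172,170,120),(180,255,255))
        b,l,st,c=near(m,*uv,15)
        if b is None: print(k,'none');continue
        print(k,np.round(c[b],1),st[b]); P.append(ray(s,*c[b])); print('   onz',np.round(onz(s,*c[b],pos[k][2]),3))
    if len(P)==2:
        A=np.array([[P[0][1]@P[0][1],-P[0][1]@P[1][1]],[P[0][1]@P[1][1],-P[1][1]@P[1][1]]]);d=P[1][0]-P[0][0]
        a,b=np.linalg.solve(A,[P[0][1]@d,P[1][1]@d]);p=P[0][0]+a*P[0][1];q=P[1][0]+b*P[1][1];print('   tri',np.round((p+q)/2,3),np.linalg.norm(p-q).round(4))
for n,uv in (('shelfFL',(177,154)),('shelfFR',(372,173)),('shelfBL',(188,72)),('shelfBR',(377,88))): print(n,np.round(onz(T,*uv,.31),3))
for n,uv in (('tray',(112,214)),('tray',(175,222)),('tray',(161,307)),('tray',(95,299))): print(n,np.round(onz(T,*uv,.035),3))
m=rng(ht,(100,150,60),(125,255,255));b,l,st,c=near(m,138,258,25);print(st[b]);box=cv2.minAreaRect(np.argwhere(l==b)[:,::-1].astype(np.float32));print(box)
print([np.round(onz(T,*p,.035),3) for p in cv2.boxPoints(box)])
# plate
cr=T['frame'][205:305,365:455];cv2.imwrite('pics/plate.png',cv2.resize(cr,None,fx=6,fy=6)[:,:,::-1])
cv2.imwrite('pics/white.png',cv2.resize(T['frame'][130:240,170:330],None,fx=5,fy=5)[:,:,::-1])
E
```

```text
white [235.1 196.9] [227 189  17  17 222]
   onz [0.55  0.104 0.201]
white [231.4 204.5] [222 194  20  22 328]
   onz [0.55  0.101 0.201]
   tri [0.548 0.104 0.204] 0.0014
amber [240.8 164.8] [232 161  19   9 103]
   onz [0.647 0.096 0.132]
amber [198.9 204.8] [188 194  22  22 379]
   onz [0.655 0.093 0.132]
   tri [0.648 0.097 0.139] 0.0052
clear [305.9 173.7] [298 168  18  14 188]
   onz [ 0.626 -0.069  0.132]
clear [248.1 166.3] [238 157  21  20 317]
   onz [ 0.63  -0.072  0.132]
   tri [ 0.625 -0.068  0.137] 0.0023
small [116.7 284.2] [111 279  13  12 121]
   onz [0.347 0.405 0.09 ]
small [232.5 393.9] [225 385  16  19 235]
   onz [0.345 0.403 0.09 ]
   tri [0.345 0.404 0.092] 0.0029
shelfFL [0.622 0.225 0.31 ]
shelfFR [ 0.583 -0.201  0.31 ]
shelfBL [0.813 0.207 0.31 ]
shelfBR [ 0.779 -0.217  0.31 ]
tray [0.535 0.444 0.035]
tray [0.515 0.275 0.035]
tray [0.291 0.303 0.035]
tray [0.31  0.475 0.035]
[  94  213   82   95 5530]
((134.6367950439453, 259.9520263671875), (68.2613754272461, 90.36746978759766), 9.727579116821289)
[array([0.311, 0.48 , 0.035]), array([0.547, 0.454, 0.035]), array([0.517, 0.273, 0.035]), array([0.282, 0.304, 0.035])]
```

View pics/white.png

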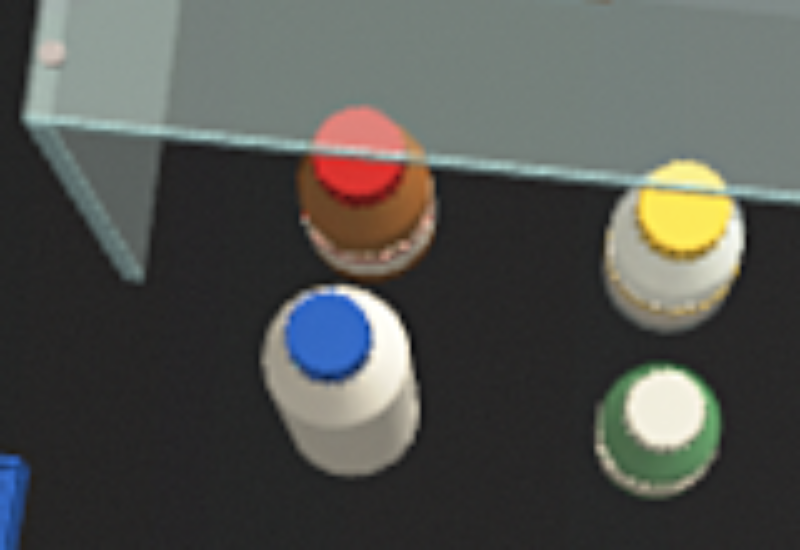

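View pics/plate.png

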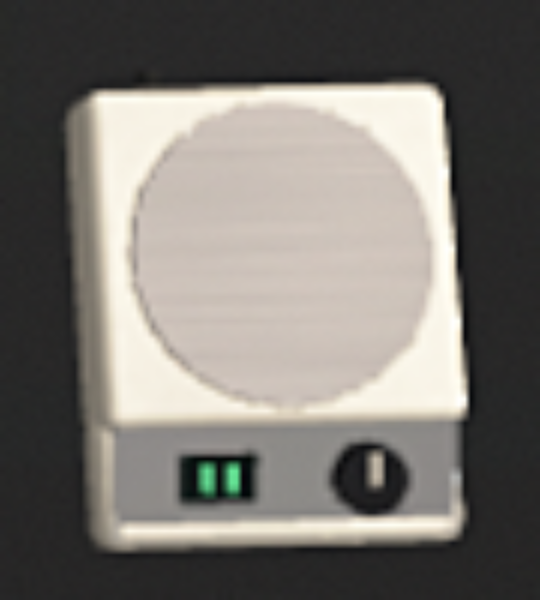

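Crop: white body with a blue cap at about (235,197), the red cap behind it under the edge, and the yellow and green bottles in the other lane. The stirrer plate centre is near (412,247). The measured white-to-edge offset (-62, +86 mm) matches the description. The moves only turn about tool z, so first I'll find out how the arm behaves at its limits, since I need a lean. I lift first.

Request:
drive_tool(deltas=[0,0,-5,0,0,0,-10,0,0,0,-15,-8,0,0,-20,-16,0,0,-25,-24,0,0,-30,-32,0,0,-35,-40,0,0,-40,-48])

```text
t: 1.05
tcp_pos: [0.1846, -0.5964, 0.6331]
tool_rot: [0.841, 0.541, 0.0, -0.0]
force: [0.2, -1.0, 0.2]
finger_gap: 0.998
```

```bash
cat >> h.py <<'E'
from scipy.spatial.transform import Rotation as Ro
def tool(): 
    s=manip.sense(); return s,np.array(s['tcp_pos']),Ro.from_quat(s['tool_rot']).as_matrix()
def show():
    s,p,R=tool(); z=R[:,2]
    print('t',round(s['t'],2),'tcp',p.round(4),'q',s['q'].round(3),'lean',np.degrees(np.arccos(-z[2])).round(2),'z',z.round(3),'x',R[:,0].round(3),'F',s['force'].round(2),'gap',round(s['finger_gap'],3))
def to(P):
    s,p,R=tool(); d=R.T@(np.array(P)-p); print('delta cm',(d*100).round(2)); return d
E
python3 - <<'E'
from h import *
show()
E
```

```text
t 1.05 tcp [ 0.1846 -0.5964  0.6331] q [-1.449  0.387  0.624  0.     2.131 -1.022] lean 0.03 z [-0.  0. -1.] x [0.414 0.91  0.   ] F [ 0.24 -1.01  0.24] gap 0.998
```

Request:
drive_tool(deltas=[0,0,-5,0,0,0,-10,0,0,0,-15,0,0,0,-20,0,0,0,-25,0,0,0,-30,0,0,0,-35,0,0,0,-40,0])

```text
t: 1.85
tcp_pos: [0.1588, -0.5131, 0.7922]
tool_rot: [0.841, 0.541, -0.003, 0.01]
force: [0.7, 0.4, -0.2]
finger_gap: 0.999
```

```bash
python3 - <<'E'
from h import *
show()
E
```

```text
t 1.85 tcp [ 0.1588 -0.5131  0.7922] q [-1.481  0.363  0.218  0.008  2.54  -1.047] lean 1.25 z [ 0.006 -0.021 -1.   ] x [ 0.415  0.91  -0.016] F [ 0.71  0.37 -0.25] gap 0.999
```

Request:
drive_tool(deltas=[0,0,-60,0,0,0,-60,0,0,0,-60,0,0,0,-60,0,0,0,-60,0,0,0,-60,0])

```text
t: 2.45
tcp_pos: [0.1287, -0.4156, 0.8542]
tool_rot: [0.841, 0.541, -0.008, 0.023]
force: [-1.0, 0.2, -0.5]
finger_gap: 1.002
```

```bash
python3 - <<'E'
from h import *
show()
E
```

```text
t 2.45 tcp [ 0.1287 -0.4156  0.8542] q [-1.535  0.229  0.218  0.02   2.647 -1.09 ] lean 2.74 z [ 0.011 -0.046 -0.999] x [ 0.415  0.909 -0.038] F [-1.03  0.23 -0.55] gap 1.002
```

Request:
drive_tool(deltas=[0,0,-60,0,0,0,-60,0,0,0,-60,0,0,0,-60,0,0,0,-60,0,0,0,-60,0,0,0,-60,0,0,0,-60,0])

```text
t: 3.25
tcp_pos: [0.1219, -0.3882, 0.8744]
tool_rot: [0.84, 0.54, -0.021, 0.045]
force: [-0.2, 1.0, 0.2]
finger_gap: 1.001
```

```bash
python3 - <<'E'
from h import *
show()
E
```

```text
t 3.25 tcp [ 0.1219 -0.3882  0.8744] q [-1.552  0.179  0.219  0.024  2.646 -1.102] lean 5.63 z [ 0.013 -0.097 -0.995] x [ 0.415  0.906 -0.083] F [-0.17  1.04  0.15] gap 1.001
```

Request:
drive_tool(deltas=[30,-27,-60,0,30,-27,-60,0,30,-27,-60,0,30,-27,-60,0,30,-27,-60,0])

```text
t: 3.75
tcp_pos: [0.1155, -0.3392, 0.9045]
tool_rot: [0.838, 0.538, -0.046, 0.078]
force: [0.7, 0.4, 0.5]
finger_gap: 0.998
```

```bash
python3 - <<'E'
from h import *
show()
E
```

```text
t 3.75 tcp [ 0.1155 -0.3392  0.9045] q [-1.563  0.097  0.219  0.012  2.646 -1.123] lean 10.34 z [ 0.007 -0.179 -0.984] x [ 0.416  0.895 -0.16 ] F [0.69 0.43 0.45] gap 0.998
```

```bash
python3 - <<'E'
from h import *
to([.45,.08,.72])
E
```

```text
delta cm [54.39 11.8  10.88]
```

```bash
python3 - <<'E'
from h import *
to([.42,-.24,.72]);to([.48,.08,.70])
E
```

```text
delta cm [24.5  22.14 16.6 ]
delta cm [55.96 14.37 12.87]
```

Request:
drive_tool(deltas=[3,3,3,-8,7,6,5,-16,10,9,7,-24,13,12,9,-32,17,15,12,-40,21,19,14,-48,24.5,22,16.5,-56,29,21,16,-64,34,20,15,-72,39,19,14.5,-80,44,18,14,-88,49,17,13.5,-96])

```text
t: 4.95
tcp_pos: [0.4726, -0.0056, 0.707]
tool_rot: [0.158, 0.983, -0.088, 0.017]
force: [0.8, 0.4, 0.4]
finger_gap: 0.999
```

```bash
python3 - <<'E'
from h import *
show()
to([.48,.10,.70])
E
```

```text
t 4.95 tcp [ 0.4726 -0.0056  0.707 ] q [-0.136  0.132  0.8   -0.215  2.168 -1.514] lean 10.33 z [ 0.006 -0.179 -0.984] x [-0.95   0.307 -0.062] F [0.82 0.39 0.45] gap 0.999
delta cm [ 2.58 10.22 -1.2 ]
```

Request:
drive_tool(deltas=[1,5,-4,0,3,6,-8,0,8,4,-14,0,12,2,-20,0,20,-4,-40,0,30,-8,-60,0,30,-8,-60,0,30,-8,-60,0])

```text
t: 5.75
tcp_pos: [0.3629, 0.0645, 0.8872]
tool_rot: [0.154, 0.982, -0.098, 0.056]
force: [-0.7, 0.2, 0.3]
finger_gap: 1.002
```

```bash
python3 - <<'E'
from h import *
show()
s,p,R=tool(); print(R.T@np.array([-.3,0,.6])*100)
E
```

```text
t 5.75 tcp [0.3629 0.0645 0.8872] q [ 0.046  0.161  0.218 -0.466  2.646 -1.638] lean 12.98 z [ 0.079 -0.21  -0.974] x [-0.946  0.291 -0.139] F [-0.65  0.25  0.27] gap 1.002
[ 20.02461624 -19.96490897 -60.8310542 ]
```

Request:
drive_tool(deltas=[30,-5,-60,0,30,-5,-60,0,30,-5,-60,0,30,-5,-60,0,30,-5,-60,0])

```text
t: 6.25
tcp_pos: [0.3035, 0.0826, 0.9142]
tool_rot: [0.15, 0.978, -0.11, 0.094]
force: [0.1, -0.8, 0.4]
finger_gap: 1.001
```

```bash
python3 - <<'E'
from h import *
show()
s,p,R=tool(); print(R.T@np.array([-.3,.2,.6])*100)
E
```

```text
t 6.25 tcp [0.3035 0.0826 0.9142] q [ 0.162  0.089  0.219 -0.588  2.646 -1.65 ] lean 16.62 z [ 0.151 -0.243 -0.958] x [-0.937  0.273 -0.217] F [ 0.09 -0.76  0.36] gap 1.001
[ 20.54201388  -1.97505647 -66.88889906]
```

```bash
python3 - <<'E'
from h import *
s,p,R=tool(); print(R.T@np.array([-.05,.3,.0])*100, R.T@np.array([-.3,.2,.6])*100)
E
```

```text
[12.88369498 26.35268311 -8.03408344] [ 20.54201388  -1.97505647 -66.88889906]
```

Request:
drive_tool(deltas=[2,5,-1,0,4,9,-2,0,6,13,-4,0,8,18,-6,0,11,22,-8,0,13,26,-16,0,13,26,-50,0,13,26,-50,0,13,26,-50,0,13,26,-50,0])

```text
t: 7.25
tcp_pos: [0.2384, 0.3143, 0.8667]
tool_rot: [0.148, 0.977, -0.099, 0.115]
force: [0.4, -0.3, 1.1]
finger_gap: 0.999
```

```bash
python3 - <<'E'
from h import *
show()
s,p,R=tool(); print(R.T@np.array([-.3,-.2,.6])*100)
E
```

```text
t 7.25 tcp [0.2384 0.3143 0.8667] q [ 0.863  0.231  0.218 -0.672  2.646 -1.01 ] lean 17.44 z [ 0.195 -0.228 -0.954] x [-0.93   0.266 -0.253] F [ 0.41 -0.32  1.09] gap 0.999
[  7.37686859 -37.69845967 -58.5184411 ]
```

Request:
drive_tool(deltas=[7,-38,-60,0,7,-38,-60,0,7,-38,-60,0,7,-38,-60,0,7,-38,-60,0])

```text
t: 7.75
tcp_pos: [0.2079, 0.2197, 0.9162]
tool_rot: [0.144, 0.974, -0.093, 0.151]
force: [0.0, -0.2, -0.3]
finger_gap: 0.997
```

```bash
python3 - <<'E'
from h import *
show()
s,p,R=tool(); print(R.T@np.array([-.2,-.2,.6])*100)
E
```

```text
t 7.75 tcp [0.2079 0.2197 0.9162] q [ 0.787  0.104  0.218 -0.818  2.646 -1.25 ] lean 20.39 z [ 0.267 -0.224 -0.937] x [-0.913  0.252 -0.32 ] F [ 0.04 -0.24 -0.31] gap 0.997
[ -5.98542615 -33.23275451 -57.09429658]
```

```bash
python3 - <<'E'
from h import *
s,p,R=tool(); print(R.T@np.array([-.2,.13,-.04])*100,R.T@np.array([-.2,0,.5])*100)
E
```

```text
[22.82252217  6.62587921 -4.49780019] [  2.25859831 -13.03114129 -52.20237629]
```

Request:
drive_tool(deltas=[4.5,1.3,-1,0,9,2.6,-2,0,13.5,4,-3,0,18,5.3,-4,0,23,6.6,-4.5,0,20,-10,-50,0,20,-10,-50,0,20,-10,-50,0,20,-10,-50,0,20,-10,-50,0])

```text
t: 8.75
tcp_pos: [0.0328, 0.2907, 0.8652]
tool_rot: [0.141, 0.973, -0.075, 0.164]
force: [-0.3, -0.1, -0.3]
finger_gap: 1.002
```

```bash
python3 - <<'E'
from h import *
show()
s,p,R=tool(); print(R.T@np.array([0.,-.4,.5])*100)
E
```

```text
t 8.75 tcp [0.0328 0.2907 0.8652] q [ 1.41   0.066  0.459 -0.755  2.646 -0.539] lean 20.81 z [ 0.299 -0.192 -0.935] x [-0.906  0.25  -0.341] F [-0.28 -0.1  -0.33] gap 1.002
[-27.07263338 -42.91196851 -39.05938402]
```

Request:
drive_tool(deltas=[-24,-24,-54,0,-24,-24,-54,0,-24,-24,-54,0,-24,-24,-54,0,-24,-24,-54,0])

```text
t: 9.25
tcp_pos: [0.0972, 0.2016, 0.9219]
tool_rot: [0.139, 0.971, -0.066, 0.185]
force: [0.1, 0.4, -0.3]
finger_gap: 0.997
```

```bash
python3 - <<'E'
from h import *
show()
E
```

```text
t 9.25 tcp [0.0972 0.2016 0.9219] q [ 1.134 -0.009  0.339 -0.938  2.646 -1.024] lean 22.59 z [ 0.34  -0.179 -0.923] x [-0.893  0.245 -0.376] F [ 0.1   0.4  -0.31] gap 0.997
```

```bash
python3 - <<'E'
from h import *
to([.3,.25,.75]);to([.75,.29,.55]);s,p,R=tool();print(R.T@np.array([.94,.34,0])*50)
E
```

```text
delta cm [-10.46  11.88  21.9 ]
delta cm [-42.15  30.45  54.95]
[-37.81722792  30.01035529  12.93196999]
```

Request:
drive_tool(deltas=[-2,2,4,0,-4,4,8,0,-6,7,13,0,-8,9,17,0,-10.5,12,22,0,-14,14,25,0,-17,16,28,0,-20,18,32,0,-24,20,36,0,-28,22,40,0,-32,25,45,0,-36,27,49,0])

```text
t: 10.45
tcp_pos: [0.5998, 0.2761, 0.6144]
tool_rot: [0.14, 0.971, -0.066, 0.184]
force: [1.7, 0.3, 0.2]
finger_gap: 0.999
```

```bash
python3 - <<'E'
from h import *
show()
to([.8,.29,.55]);s,p,R=tool();print(R.T@np.array([.94,.34,0])*50)
E
```

```text
t 10.45 tcp [0.5998 0.2761 0.6144] q [ 0.397  0.317  0.834 -0.305  1.726 -0.976] lean 22.58 z [ 0.339 -0.18  -0.923] x [-0.893  0.247 -0.376] F [1.7  0.31 0.19] gap 0.999
delta cm [-15.11   7.74  12.49]
[-37.77453324  30.08157626  12.89121438]
```

Request:
drive_tool(deltas=[-3,3.5,1,0,-6,7,2,0,-10,11,3,0,-13,15,4,0,-20,22,6,0,-40,44,12,0,-40,44,12,0,-40,44,12,0,-40,44,12,0])

```text
t: 11.35
tcp_pos: [0.8106, 0.3877, 0.5166]
tool_rot: [0.137, 0.969, -0.057, 0.2]
force: [-0.4, 0.3, 0.5]
finger_gap: 1.003
```

```bash
python3 - <<'E'
from h import *
show()
E
```

```text
t 11.35 tcp [0.8106 0.3877 0.5166] q [ 0.423  0.806  0.219 -0.317  1.817 -0.992] lean 23.95 z [ 0.371 -0.165 -0.914] x [-0.883  0.243 -0.402] F [-0.41  0.31  0.46] gap 1.003
```

```bash
python3 - <<'E'
from h import *
s,p,R=tool();print(R.T@np.array([.8,.6,0.1])*60)
E
```

```text
[-36.04526716  47.91575854   6.38895916]
```

Request:
drive_tool(deltas=[-36,48,6,0,-36,48,6,0,-36,48,6,0,-36,48,6,0,-36,48,6,0,-36,48,6,0])

```text
t: 11.95
tcp_pos: [0.8476, 0.4341, 0.4375]
tool_rot: [0.134, 0.966, -0.047, 0.214]
force: [1.0, -0.4, 0.2]
finger_gap: 1.001
```

```bash
python3 - <<'E'
from h import *
show()
s,p,R=tool();print(R.T@np.array([.8,.6,0.1])*60)
E
```

```text
t 11.95 tcp [0.8476 0.4341 0.4375] q [ 0.453  0.903  0.219 -0.316  1.696 -0.935] lean 25.35 z [ 0.402 -0.147 -0.904] x [-0.872  0.238 -0.427] F [ 0.97 -0.38  0.2 ] gap 1.001
[-35.85773583  47.71647109   8.56511342]
```

```bash
python3 - <<'E'
from h import *
to([.38,.22,.85]);s,p,R=tool();print(R.T@np.array([-.45,-.22,0.6])*100)
E
```

```text
delta cm [ 18.08 -34.92 -52.92]
[  8.40074124 -35.61027038 -69.06762042]
```

Request:
drive_tool(deltas=[1.4,-2.7,-4,0,2.8,-5.3,-8,0,4.2,-8,-12,0,5.6,-10.6,-16,0,7,-13,-20,0,8.4,-16,-24,0,9.8,-19,-28,0,11.3,-22,-33,0,12.5,-25,-37,0,14,-27,-41,0,15.5,-30,-45,0,17,-33,-49,0])

```text
t: 13.15
tcp_pos: [0.4204, 0.2352, 0.8108]
tool_rot: [0.134, 0.966, -0.046, 0.215]
force: [0.1, -0.7, 0.9]
finger_gap: 0.998
```

```bash
python3 - <<'E'
from h import *
show()
s,p,R=tool();print(R.T@np.array([-.45,-.22,0.6])*100)
E
```

```text
t 13.15 tcp [0.4204 0.2352 0.8108] q [ 0.473  0.085  0.636 -0.368  2.076 -1.058] lean 25.45 z [ 0.404 -0.146 -0.903] x [-0.871  0.239 -0.429] F [ 0.08 -0.65  0.9 ] gap 0.998
[  8.24250139 -35.51531659 -69.1355441 ]
```

Request:
drive_tool(deltas=[1,-3,-5,0,2,-5,-10,0,3,-8,-15,0,4,-10,-20,0,8,-36,-69,0,8,-36,-69,0,8,-36,-69,0,8,-36,-69,0,8,-36,-69,0])

```text
t: 14.05
tcp_pos: [0.1563, 0.0889, 0.9712]
tool_rot: [0.133, 0.964, -0.044, 0.224]
force: [0.6, -0.2, 0.2]
finger_gap: 0.998
```

```bash
python3 - <<'E'
from h import *
show()
s,p,R=tool();print(R.T@np.array([-.45,-.22,0.6])*100)
E
```

```text
t 14.05 tcp [0.1563 0.0889 0.9712] q [ 0.377 -0.124  0.218 -0.603  2.606 -1.508] lean 26.4 z [ 0.42  -0.145 -0.896] x [-0.864  0.237 -0.444] F [ 0.61 -0.24  0.24] gap 0.998
[  7.05434719 -35.11630423 -69.47000333]
```

Request:
drive_tool(deltas=[7,-35,-69,0,7,-35,-69,0,7,-35,-69,0,7,-35,-69,0,7,-35,-69,0])

```text
t: 14.55
tcp_pos: [0.0545, 0.0382, 0.9773]
tool_rot: [0.135, 0.961, -0.045, 0.236]
force: [0.6, -0.5, -0.1]
finger_gap: 0.999
```

```bash
python3 - <<'E'
from h import *
show()
s,p,R=tool();print(R.T@np.array([-.5,0,0.4])*100)
E
```

```text
t 14.55 tcp [0.0545 0.0382 0.9773] q [ 0.903 -0.186  0.218 -1.174  2.646 -1.556] lean 27.74 z [ 0.441 -0.149 -0.885] x [-0.853  0.238 -0.465] F [ 0.56 -0.48 -0.15] gap 0.999
[ 24.03702521 -14.91517416 -57.44352878]
```

```bash
python3 - <<'E'
from h import *
to([.22,-.06,.93]);s,p,R=tool();print(R.T@np.array([-.5,.15,0.2])*100)
E
```

```text
delta cm [-14.25  -4.67  12.95]
[ 36.91047425  -0.07398929 -41.98346599]
```

Request:
drive_tool(deltas=[-4,-1,3,0,-7,-2.4,6,0,-11,-3.6,9.5,0,-14,-4.7,13,0,-14,-4.7,13,0])

```text
t: 15.05
tcp_pos: [0.1418, 0.045, 0.9548]
tool_rot: [0.121, 0.967, -0.086, 0.206]
force: [0.6, 1.4, -0.6]
finger_gap: 1.0
```

```bash
python3 - <<'E'
from h import *
show();s,p,R=tool();print(R.T@np.array([-.5,.15,0.3])*100)
E
```

```text
t 15.05 tcp [0.1418 0.045  0.9548] q [-0.083 -0.236  0.351 -0.355  2.586 -1.748] lean 25.79 z [ 0.378 -0.215 -0.9  ] x [-0.886  0.199 -0.419] F [ 0.58  1.41 -0.59] gap 1.0
[ 34.68754974  -2.61407391 -49.14204422]
```

Request:
drive_tool(deltas=[-3,-5,2,0,-5,-9,4,0,20,-5,-40,0,35,-3,-49,0,35,-3,-49,0,35,-3,-49,0,35,-3,-49,0,35,-3,-49,0])

```text
t: 15.85
tcp_pos: [0.0898, 0.0575, 0.9727]
tool_rot: [0.122, 0.965, -0.089, 0.213]
force: [0.0, -0.3, -0.7]
finger_gap: 0.999
```

```bash
python3 - <<'E'
from h import *
show();s,p,R=tool();print(R.T@np.array([-.5,.15,0.3])*100)
E
```

```text
t 15.85 tcp [0.0898 0.0575 0.9727] q [ 0.709 -0.143  0.222 -1.092  2.643 -1.684] lean 26.75 z [ 0.39  -0.224 -0.893] x [-0.879  0.198 -0.434] F [ 0.02 -0.26 -0.72] gap 0.999
[ 33.90353805  -2.95325516 -49.6671762 ]
```

```bash
python3 - <<'E'
from h import *
to([.2,.09,.93]);to([.72,.24,.72]);s,p,R=tool();print(R.T@np.array([.8,.3,0.5])*100)
E
```

```text
delta cm [-7.19  6.63  7.39]
delta cm [-40.83  37.68  43.09]
[-86.09143546  44.5268447  -20.14013012]
```

Request:
drive_tool(deltas=[-3,3,3,0,-7,6.5,7,0,-10,9,10.5,0,-13,12,14,0,-16,15,17,0,-19,18,20,0,-22,21,24,0,-26,24,27,0,-30,27,31,0,-34,30,34,0,-37,33,37,0,-40,36,40,0])

```text
t: 17.05
tcp_pos: [0.6238, 0.21, 0.7718]
tool_rot: [0.122, 0.965, -0.089, 0.214]
force: [-0.1, 0.3, 0.0]
finger_gap: 1.0
```

```bash
python3 - <<'E'
from h import *
show();s,p,R=tool();print(R.T@np.array([.8,.3,0.5])*60)
E
```

```text
t 17.05 tcp [0.6238 0.21   0.7718] q [ 0.305  0.387  0.336 -0.384  2.055 -1.256] lean 26.84 z [ 0.392 -0.224 -0.892] x [-0.878  0.198 -0.436] F [-0.07  0.32  0.04] gap 1.0
[-51.64674753  26.78165115 -11.97316295]
```

Request:
drive_tool(deltas=[-9,5,-1,0,-52,27,-12,0,-52,27,-12,0,-52,27,-12,0])

```text
t: 17.45
tcp_pos: [0.691, 0.2229, 0.751]
tool_rot: [0.12, 0.962, -0.083, 0.232]
force: [-0.9, 0.2, -0.0]
finger_gap: 0.995
```

```bash
python3 - <<'E'
from h import *
show();s,p,R=tool();print(R.T@np.array([.8,.4,0.5])*60)
E
```

```text
t 17.45 tcp [0.691  0.2229 0.751 ] q [ 0.294  0.497  0.218 -0.375  2.023 -1.263] lean 28.49 z [ 0.425 -0.216 -0.879] x [-0.864  0.192 -0.465] F [-0.94  0.2  -0.  ] gap 0.995
[-50.81516796  32.77190042 -11.12749965]
```

Request:
drive_tool(deltas=[-51,33,-12,0,-51,33,-12,0,-51,33,-12,0])

```text
t: 17.75
tcp_pos: [0.7256, 0.2404, 0.7294]
tool_rot: [0.117, 0.958, -0.077, 0.249]
force: [-0.4, 0.6, 0.5]
finger_gap: 0.996
```

```bash
python3 - <<'E'
from h import *
show();s,p,R=tool();print(R.T@np.array([.75,.45,0.6])*60)
E
```

```text
t 17.75 tcp [0.7256 0.2404 0.7294] q [ 0.304  0.538  0.218 -0.368  1.951 -1.237] lean 30.18 z [ 0.458 -0.206 -0.864] x [-0.849  0.186 -0.495] F [-0.35  0.57  0.54] gap 0.996
[-50.97561468  34.5438014  -16.06899166]
```

1.7° in 0.3 s, which is better. I'll continue with short calls.

Request:
drive_tool(deltas=[-51,35,-16,0,-51,35,-16,0,-51,35,-16,0])

```text
t: 18.05
tcp_pos: [0.7476, 0.2599, 0.7158]
tool_rot: [0.114, 0.955, -0.071, 0.265]
force: [-0.4, -0.8, -0.4]
finger_gap: 1.003
```

Request:
drive_tool(deltas=[-51,35,-16,0,-51,35,-16,0])

```text
t: 18.25
tcp_pos: [0.761, 0.2733, 0.712]
tool_rot: [0.111, 0.951, -0.065, 0.281]
force: [-0.4, 0.7, -1.1]
finger_gap: 1.001
```

```bash
python3 - <<'E'
from h import *
show();s,p,R=tool();print(R.T@np.array([.7,.5,0.7])*60)
E
```

```text
t 18.25 tcp [0.761  0.2733 0.712 ] q [ 0.335  0.578  0.219 -0.369  1.85  -1.197] lean 33.56 z [ 0.521 -0.186 -0.833] x [-0.817  0.174 -0.549] F [-0.4   0.71 -1.14] gap 1.001
[-52.17538024  36.81826726 -18.71215895]
```

Request:
drive_tool(deltas=[-52,37,-19,0,-52,37,-19,0])

```text
t: 18.45
tcp_pos: [0.7686, 0.2877, 0.7129]
tool_rot: [0.107, 0.947, -0.059, 0.297]
force: [0.1, 0.1, -0.7]
finger_gap: 1.003
```

Request:
drive_tool(deltas=[-52,37,-19,0,-52,37,-19,0])

```text
t: 18.65
tcp_pos: [0.7738, 0.3016, 0.7168]
tool_rot: [0.104, 0.942, -0.051, 0.314]
force: [-0.5, 0.5, 0.4]
finger_gap: 1.002
```

Request:
drive_tool(deltas=[-52,37,-19,0,-52,37,-19,0])

```text
t: 18.85
tcp_pos: [0.7768, 0.3149, 0.7233]
tool_rot: [0.1, 0.937, -0.044, 0.331]
force: [-1.0, 0.3, 0.4]
finger_gap: 0.998
```

Request:
drive_tool(deltas=[-52,37,-19,0,-52,37,-19,0])

```text
t: 19.05
tcp_pos: [0.7776, 0.3277, 0.7321]
tool_rot: [0.096, 0.932, -0.036, 0.348]
force: [-0.4, -0.7, -0.0]
finger_gap: 1.004
```

```bash
python3 - <<'E'
from h import *
show();s,p,R=tool();print(R.T@np.array([.7,.5,0.7])*60, 'y',R[:,1])
E
```

```text
t 19.05 tcp [0.7776 0.3277 0.7321] q [ 0.398  0.582  0.219 -0.386  1.71  -1.148] lean 40.96 z [ 0.642 -0.135 -0.755] x [-0.739  0.153 -0.655] F [-0.42 -0.71 -0.02] gap 1.004
[-53.99220578  37.88360392  -8.81330069] y [ 0.20397103  0.97897613 -0.00124912]
```

Lean is 41° with the jaw axis horizontal, as needed. Next is the approach to the white bottle's cap.

```bash
python3 - <<'E'
from h import *
s,p,R=tool();z=R[:,2]
G=np.array([.549,.103,.202]);T=G+.022*z;print(T)
to([.5,.16,.48]);to(T-.1*z);to(T)
E
```

```text
[0.56311345 0.10003824 0.1853856 ]
delta cm [ 34.48 -22.05   3.48]
delta cm [ 48.21 -26.59  20.59]
delta cm [ 48.21 -26.59  30.59]
```

Request:
drive_tool(deltas=[3,-2,0.3,0,7,-4.5,0.7,0,11,-7,1,0,15,-9.5,1.4,0,19,-12,2,0,23,-14.5,2.3,0,27,-17,2.7,0,31,-19.5,3.1,0,34.5,-22,3.5,0,37,-23,6.5,0,40,-24,10,0,43,-25,13.5,0], hand=8.5)

```text
t: 20.25
tcp_pos: [0.4951, 0.1308, 0.3491]
tool_rot: [0.096, 0.931, -0.035, 0.35]
force: [0.8, -0.7, -1.3]
finger_gap: 0.994
```

```bash
python3 - <<'E'
from h import *
show();s,p,R=tool();z=R[:,2]
T=[.563,.100,.1855]
to(T-.1*z);to(T)
E
```

```text
t 20.25 tcp [0.4951 0.1308 0.3491] q [ 0.186  0.07   2.002 -0.598  0.46  -0.722] lean 41.19 z [ 0.645 -0.133 -0.753] x [-0.737  0.154 -0.659] F [ 0.8 -0.7 -1.3] gap 0.994
delta cm [ 5.3  -1.65  7.1 ]
delta cm [ 5.3  -1.65 17.1 ]
```

Request:
drive_tool(deltas=[2.7,-0.8,3.5,0,5.3,-1.6,7,0,5.3,-1.65,10.5,0,5.3,-1.65,13,0,5.3,-1.65,15,0,5.3,-1.65,16.5,0,5.3,-1.65,17.1,0,5.3,-1.65,17.1,0])

```text
t: 21.05
tcp_pos: [0.5721, 0.1046, 0.207]
tool_rot: [0.097, 0.937, -0.037, 0.334]
force: [-0.4, -0.5, 0.8]
finger_gap: 0.993
```

```bash
python3 - <<'E'
from h import *
show();to([.563,.100,.1855])
snap('side','s1.png');snap('wrist','w1.png')
E
```

```text
t 21.05 tcp [0.5721 0.1046 0.207 ] q [ 0.084  0.418  2.035 -1.43   0.188  0.084] lean 39.22 z [ 0.618 -0.133 -0.775] x [-0.759  0.158 -0.632] F [-0.42 -0.48  0.76] gap 0.993
delta cm [ 1.98 -0.63  1.16]
```

View pics/s1.png

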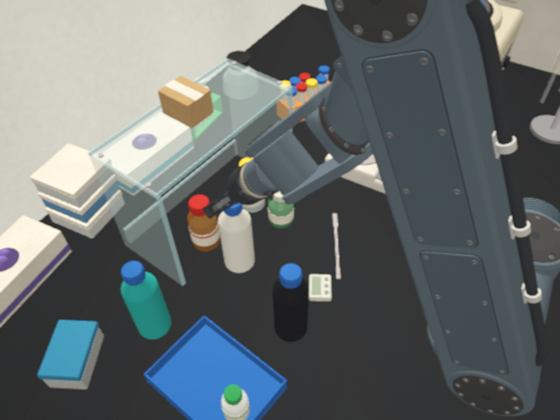

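View pics/w1.png

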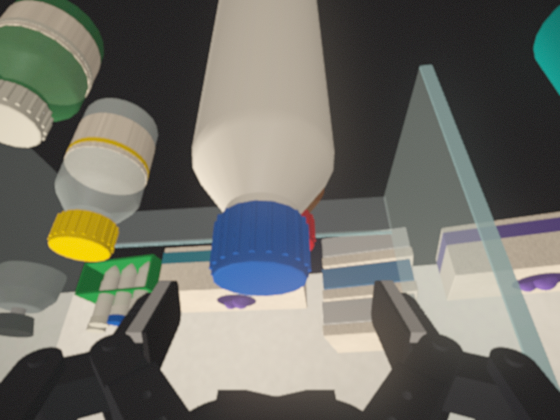

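q5 is near 0 and q4 at its limit, so the wrist is out of range for 41° of lean here. I'll fit the kinematics from the logged readings to choose a lean that is reachable.

```bash
cat > fk.py <<'E'
import numpy as np
from scipy.optimize import least_squares
from scipy.spatial.transform import Rotation as Ro
D=[([-1.449,.5283,1.4336,0,1.1814,-.1785],[.1845,-.5966,.2305]),
([-1.449,.387,.624,0,2.131,-1.022],[.1846,-.5964,.6331]),
([-0.136,.132,.8,-.215,2.168,-1.514],[.4726,-.0056,.707]),
([.162,.089,.219,-.588,2.646,-1.65],[.3035,.0826,.9142]),
([1.134,-.009,.339,-.938,2.646,-1.024],[.0972,.2016,.9219]),
([.397,.317,.834,-.305,1.726,-.976],[.5998,.2761,.6144]),
([.453,.903,.219,-.316,1.696,-.935],[.8476,.4341,.4375]),
([.305,.387,.336,-.384,2.055,-1.256],[.6238,.21,.7718]),
([.398,.582,.219,-.386,1.71,-1.148],[.7776,.3277,.7321]),
([.186,.07,2.002,-.598,.46,-.722],[.4951,.1308,.3491]),
([.084,.418,2.035,-1.43,.188,.084],[.5721,.1046,.207])]
Rz=lambda a:Ro.from_euler('z',a).as_matrix();Ry=lambda a:Ro.from_euler('y',a).as_matrix()
def fk(q,P):
    h,a0,L1,e,L2,d=P
    A=Rz(q[0]);p=A@[a0,0,h];A=A@Ry(q[1]);p=p+A@[0,0,L1];A=A@Ry(q[2]);p=p+A@[e,0,L2]
    A=A@Rz(q[3])@Ry(q[4]);p=p+A@[0,0,d];A=A@Rz(q[5]);return p,A
def fit():
    f=lambda P:np.concatenate([fk(q,P)[0]-x for q,x in D])
    r=least_squares(f,[.4,0,.4,0,.4,.2]);return r.x,r.fun
if __name__=='__main__':
    P,res=fit();print(P.round(4),np.abs(res).max());print(fk(D[-2][0],P)[1].round(3));print(fk(D[0][0],P)[1].round(3))
E
python3 fk.py
```

```text
[0.0254 0.0615 0.6233 0.0769 0.3817 0.0813] 0.1042961162447658
[[-0.203 -0.737  0.645]
 [-0.979  0.153 -0.133]
 [-0.001 -0.659 -0.752]]
[[-0.296  0.955 -0.   ]
 [ 0.955  0.296  0.002]
 [ 0.002  0.    -1.   ]]
```

```bash
python3 - <<'E'
s=open('fk.py').read()
s=s.replace("h,a0,L1,e,L2,d=P","h,a0,L1,e,L2,d,b,w,c=P").replace("p=p+A@[0,0,L1]","p=p+A@[b,0,L1]").replace("A=A@Rz(q[3])@Ry(q[4]);p=p+A@[0,0,d]","A=A@Rz(q[3]);p=p+A@[w,0,0];A=A@Ry(q[4]);p=p+A@[c,0,d]").replace("[.4,0,.4,0,.4,.2]","[.4,0,.4,0,.4,.2,0,0,0]")
open('fk.py','w').write(s)
E
python3 fk.py; python3 - <<'E'
from fk import *
P,res=fit();print(res.reshape(-1,3).round(3))
E
```

```text
[ 0.159   0.0357  0.6353  0.194   0.3768  0.221   0.0122 -0.1221  0.022 ] 0.10901726205361276
[[-0.203 -0.737  0.645]
 [-0.979  0.153 -0.133]
 [-0.001 -0.659 -0.752]]
[[-0.296  0.955 -0.   ]
 [ 0.955  0.296  0.002]
 [ 0.002  0.    -1.   ]]
[[-0.104 -0.063  0.04 ]
 [-0.109 -0.021  0.028]
 [-0.015 -0.067  0.026]
 [ 0.002 -0.012 -0.009]
 [-0.013  0.047 -0.021]
 [ 0.014 -0.049  0.017]
 [ 0.029 -0.04  -0.008]
 [-0.002 -0.039 -0.006]
 [-0.005 -0.041 -0.025]
 [-0.008 -0.037  0.004]
 [-0.043 -0.001 -0.046]]
```

```bash
python3 - <<'E'
s=open('fk.py').read()
s=s.replace("d,b,w,c=P","d,b,w,c,l=P").replace("[a0,0,h]","[a0,l,h]").replace("0,0,0]);return","0,0,0,.1]);return")
open('fk.py','w').write(s)
E
python3 fk.py; python3 - <<'E'
from fk import *
P,res=fit();print(res.reshape(-1,3).round(4)[[0,3,9,10]])
E
```

```text
[ 2.741e-01  3.000e-04  5.879e-01  1.140e-01  3.916e-01  2.965e-01
 -1.000e-04  1.000e-04 -1.000e-04  1.110e-01] 0.00043160208775239184
[[-0.203 -0.737  0.645]
 [-0.979  0.153 -0.133]
 [-0.001 -0.659 -0.752]]
[[-0.296  0.955 -0.   ]
 [ 0.955  0.296  0.002]
 [ 0.002  0.    -1.   ]]
[[ 0.0003 -0.      0.0001]
 [-0.0002  0.     -0.0001]
 [ 0.     -0.0001  0.0002]
 [-0.0001 -0.0001 -0.0003]]
```

```bash
cat > ik.py <<'E'
from fk import *
P,_=fit()
lo=np.array([-3.08,-.75,.22,-1.43,0,-2.85]);hi=np.array([3.08,2.2,2.44,4.57,2.65,2.85])
C=Rz(np.pi/2) # real tool axes = fkA @ X ; find X
qa=[.186,.07,2.002,-.598,.46,-.722]; Rm=Ro.from_quat([.096,.931,-.035,.35]).as_matrix(); X=Ro.from_matrix(fk(qa,P)[1].T@Rm).as_rotvec()
X=Rz(np.round(X[2]/(np.pi/2))*np.pi/2)
def target(lean,az):
    l,a=np.radians([lean,az]); z=np.array([np.sin(l)*np.cos(a),np.sin(l)*np.sin(a),-np.cos(l)])
    y=np.array([-np.sin(a),np.cos(a),0]);x=np.cross(y,z);return np.stack([x,y,z],1)
def ik(p,R,seeds=None):
    best=None
    az=np.arctan2(p[1],p[0])
    for s in (seeds or [[az-.2,.3,1.8,q4,.6,q6] for q4 in (-.6,.3,2.,3.1) for q6 in (-1,1)]):
        s=np.clip(s,lo+1e-3,hi-1e-3)
        f=lambda q:(lambda a:np.concatenate([(a[0]-p)*5,Ro.from_matrix(R.T@a[1]@X).as_rotvec()]))(fk(q,P))
        r=least_squares(f,s,bounds=(lo,hi))
        if best is None or r.cost<best.cost: best=r
    return best
E
python3 - <<'E'
from ik import *
print(X.round(2))
G={'white':[.549,.103,.202],'wup':[.549,.103,.27],'tray':[.4626,.3675,.205],'amber':[.655,.096,.133],'aout':[.53,.1,.16],'plate':[.435,-.33,.201]}
for lean in (30,35,40):
  for az in (-25,-12,0,12):
    R=target(lean,az);o=[]
    for k,g in G.items():
        b=ik(np.array(g)+.022*R[:,2],R); o.append(k+(' ok q4 %.2f q5 %.2f'%(b.x[3],b.x[4]) if b.cost<1e-6 else ' -- %.0fmdeg'%(np.degrees(np.sqrt(2*b.cost))*1)))
    print(lean,az,o)
E
```

```text
[[ 0. -1.  0.]
 [ 1.  0.  0.]
 [ 0.  0.  1.]]
30 -25 ['white ok q4 -0.75 q5 0.39', 'wup ok q4 -0.53 q5 0.55', 'tray ok q4 -0.70 q5 0.78', 'amber ok q4 -0.76 q5 0.37', 'aout ok q4 -1.07 q5 0.30', 'plate -- 0mdeg']
30 -12 ['white ok q4 -0.54 q5 0.25', 'wup ok q4 -0.31 q5 0.43', 'tray ok q4 -0.72 q5 0.62', 'amber ok q4 -0.54 q5 0.23', 'aout ok q4 -1.11 q5 0.14', 'plate -- 4mdeg']
30 0 ['white ok q4 0.05 q5 0.19', 'wup ok q4 0.03 q5 0.39', 'tray ok q4 -0.70 q5 0.47', 'amber ok q4 0.09 q5 0.17', 'aout ok q4 0.43 q5 0.03', 'plate -- 2mdeg']
30 12 ['white ok q4 0.63 q5 0.25', 'wup ok q4 0.36 q5 0.43', 'tray ok q4 -0.55 q5 0.34', 'amber ok q4 0.67 q5 0.23', 'aout -- 1mdeg', 'plate ok q4 0.76 q5 0.78']
35 -25 ['white ok q4 -1.11 q5 0.36', 'wup ok q4 -0.75 q5 0.48', 'tray ok q4 -0.85 q5 0.78', 'amber ok q4 -1.14 q5 0.33', 'aout -- 1mdeg', 'plate -- 1mdeg']
35 -12 ['white ok q4 -1.15 q5 0.17', 'wup ok q4 -0.52 q5 0.31', 'tray ok q4 -0.92 q5 0.60', 'amber ok q4 -1.23 q5 0.15', 'aout ok q4 4.17 q5 0.18', 'plate ok q4 1.14 q5 0.51']
35 0 ['white ok q4 0.34 q5 0.04', 'wup ok q4 0.05 q5 0.25', 'tray
[... 207 characters left out ...]
t ok q4 2.12 q5 0.22', 'plate ok q4 0.89 q5 0.81']
40 -25 ['white -- 1mdeg', 'wup ok q4 -1.04 q5 0.44', 'tray ok q4 -0.99 q5 0.80', 'amber -- 1mdeg', 'aout ok q4 4.40 q5 0.39', 'plate ok q4 1.71 q5 0.38']
40 -12 ['white ok q4 4.28 q5 0.20', 'wup ok q4 -0.96 q5 0.22', 'tray ok q4 -1.13 q5 0.61', 'amber ok q4 4.17 q5 0.19', 'aout ok q4 3.76 q5 0.31', 'plate ok q4 1.40 q5 0.54']
40 0 ['white ok q4 3.04 q5 0.13', 'wup ok q4 0.15 q5 0.10', 'tray ok q4 -1.30 q5 0.43', 'amber ok q4 3.00 q5 0.14', 'aout ok q4 3.08 q5 0.31', 'plate ok q4 1.18 q5 0.69']
40 12 ['white ok q4 2.05 q5 0.24', 'wup -- 0mdeg', 'tray -- 1mdeg', 'amber ok q4 2.09 q5 0.23', 'aout ok q4 2.48 q5 0.36', 'plate ok q4 1.02 q5 0.84']
```

Request:
drive_tool(deltas=[0.7,-0.2,0.4,0,1.4,-0.4,0.8,0,2,-0.6,1.2,0,2,-0.6,1.2,0])

```text
t: 21.55
tcp_pos: [0.5667, 0.103, 0.1968]
tool_rot: [0.098, 0.94, -0.037, 0.324]
force: [0.6, 0.2, -0.0]
finger_gap: 0.991
```

```bash
python3 - <<'E'
from h import *
show();s,p,R=tool();print(R[:,1].round(4));to(np.array([.549,.103,.202])+.022*R[:,2])
E
```

```text
t 21.55 tcp [0.5667 0.103  0.1968] q [ 0.08   0.43   2.043 -1.43   0.184  0.084] lean 38.05 z [ 0.602 -0.134 -0.787] x [-0.771  0.16  -0.616] F [ 0.62  0.18 -0.03] gap 0.991
[ 0.2086  0.978  -0.0066]
delta cm [ 1.05 -0.37  0.73]
```

Request:
drive_tool(deltas=[1,-0.4,0.7,0,2,-0.7,1.4,0,2,-0.7,1.4,0])

```text
t: 21.85
tcp_pos: [0.5634, 0.0999, 0.1849]
tool_rot: [0.099, 0.944, -0.038, 0.313]
force: [0.5, -0.1, -0.9]
finger_gap: 0.997
```

```bash
python3 - <<'E'
from h import *
show();s,p,R=tool();print(R[:,1].round(4));to(np.array([.549,.103,.202])+.022*R[:,2])
E
```

```text
t 21.85 tcp [0.5634 0.0999 0.1849] q [ 0.073  0.448  2.048 -1.43   0.179  0.083] lean 36.77 z [ 0.583 -0.135 -0.801] x [-0.784  0.163 -0.599] F [ 0.46 -0.08 -0.92] gap 0.997
[ 0.2113  0.9774 -0.0102]
delta cm [ 0.16 -0.02 -0.05]
```

Request:
drive_tool(deltas=[0,0,0,0,0,0,0,0,0,0,0,0,0,0,0,0,0,0,0,0,0,0,0,0], hand=0, squeeze=60)

```text
t: 22.45
tcp_pos: [0.5636, 0.1, 0.1852]
tool_rot: [0.099, 0.944, -0.038, 0.313]
force: [0.2, -0.0, 1.9]
finger_gap: 0.455
```

```bash
python3 - <<'E'
from h import *
show();s=snap('side');cv2.imwrite('pics/s2.png',cv2.resize(s['frame'][140:290,160:330],None,fx=4,fy=4)[:,:,::-1])
s,p,R=tool();print(R.T@np.array([0,0,8.]))
E
```

```text
t 22.45 tcp [0.5636 0.1    0.1852] q [ 0.073  0.448  2.047 -1.43   0.179  0.083] lean 36.81 z [ 0.584 -0.134 -0.801] x [-0.784  0.163 -0.599] F [ 0.23 -0.03  1.87] gap 0.455
[-4.79293136 -0.07919048 -6.40480584]
```

View pics/s2.png

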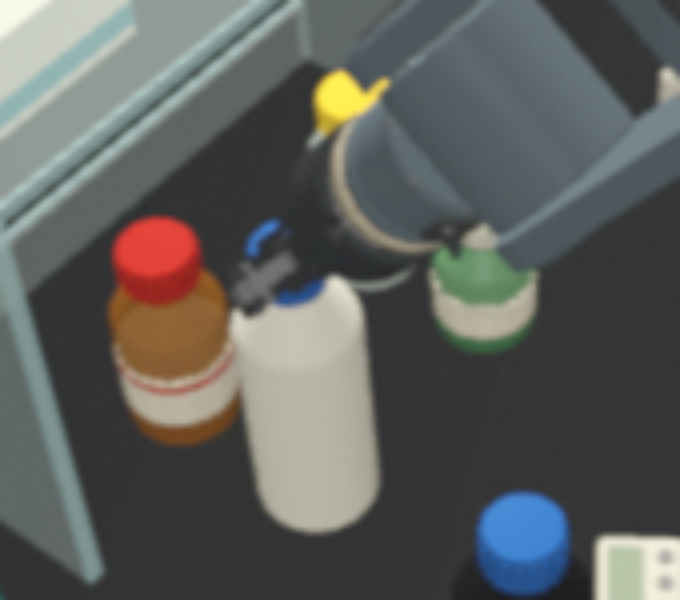

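Request:
drive_tool(deltas=[-0.6,0,-0.8,0,-1.8,0,-2.4,0,-3,0,-4,0,-4.2,0,-5.6,0,-4.2,0,-5.6,0])

```text
t: 23.0
tcp_pos: [0.5647, 0.1009, 0.2574]
tool_rot: [0.1, 0.943, -0.037, 0.315]
force: [1.3, 0.5, -3.8]
finger_gap: 0.451
```

```bash
python3 - <<'E'
from h import *
show();s,p,R=tool();g=p;to([.5636-.0864,.100+.2645,.185+.066]);to([.5636-.0864,.100+.2645,.185+.006])
E
```

```text
t 23.0 tcp [0.5647 0.1009 0.2574] q [ 0.075  0.304  1.973 -0.649  0.298 -0.715] lean 37.04 z [ 0.587 -0.134 -0.798] x [-0.781  0.165 -0.602] F [ 1.35  0.53 -3.78] gap 0.451
delta cm [11.57 23.9  -8.15]
delta cm [15.18 23.95 -3.36]
```

Request:
drive_tool(deltas=[0.6,1.2,-0.4,0,1.7,3.5,-1.2,0,3,6.5,-2.2,0,4.5,9.5,-3.2,0,6,12.5,-4.2,0,7.5,15.5,-5.2,0,9,18.5,-6.3,0,10.3,21.3,-7.2,0,11.2,23.2,-7.9,0,11.6,23.9,-8.1,0,11.6,23.9,-8.1,0])

```text
t: 24.1
tcp_pos: [0.4764, 0.3646, 0.2485]
tool_rot: [0.099, 0.943, -0.038, 0.315]
force: [-0.3, -0.4, -3.9]
finger_gap: 0.455
```

```bash
python3 - <<'E'
from h import *
show();s,p,R=tool();print(R.T@np.array([0,0,-5]));to([.5636-.0864,.100+.2645,.185+.006])
snap('side','s3.png');snap('top','t3.png')
E
```

```text
t 24.1 tcp [0.4764 0.3646 0.2485] q [ 0.707  0.428  1.775 -0.84   0.706 -0.06 ] lean 36.98 z [ 0.586 -0.135 -0.799] x [-0.782  0.163 -0.601] F [-0.28 -0.39 -3.93] gap 0.455
[3.00708371 0.05017389 3.99436229]
delta cm [3.4  0.07 4.65]
```

View pics/s3.png

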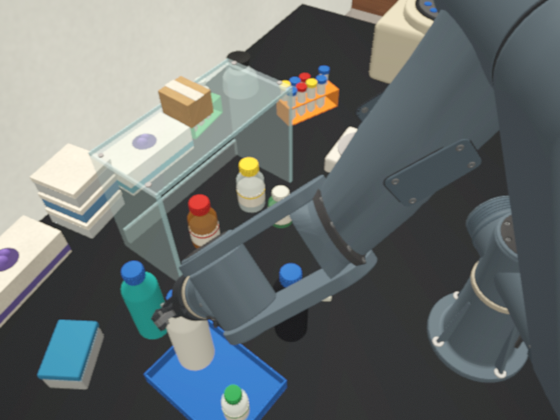

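View pics/t3.png

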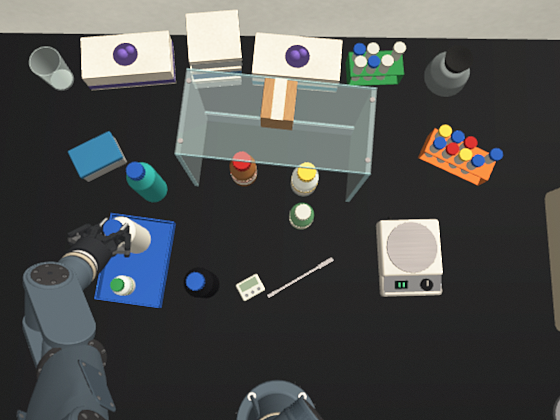

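Request:
drive_tool(deltas=[0.5,0,0.7,0,1.3,0,1.7,0,2,0,2.7,0,2.6,0,3.5,0,3,0.05,4,0,3.3,0.05,4.4,0,3.4,0.05,4.6,0])

```text
t: 24.9
tcp_pos: [0.4775, 0.3621, 0.1913]
tool_rot: [0.1, 0.943, -0.039, 0.315]
force: [-0.8, 0.2, -3.7]
finger_gap: 0.451
```

```bash
python3 - <<'E'
from h import *
show()
E
```

```text
t 24.9 tcp [0.4775 0.3621 0.1913] q [ 0.703  0.521  1.826 -0.987  0.618  0.123] lean 36.96 z [ 0.585 -0.137 -0.799] x [-0.782  0.164 -0.601] F [-0.82  0.23 -3.7 ] gap 0.451
```

Request:
drive_tool(deltas=[0.1,0,0.12,0,0.2,0,0.25,0,0.2,0,0.25,0])

```text
t: 25.2
tcp_pos: [0.4781, 0.3621, 0.1894]
tool_rot: [0.1, 0.943, -0.039, 0.316]
force: [-0.1, -1.8, 1.3]
finger_gap: 0.451
```

```bash
python3 - <<'E'
from h import *
show()
E
```

```text
t 25.2 tcp [0.4781 0.3621 0.1894] q [ 0.703  0.525  1.828 -0.997  0.615  0.135] lean 37.09 z [ 0.587 -0.137 -0.798] x [-0.781  0.164 -0.603] F [-0.14 -1.79  1.32] gap 0.451
```

Request:
drive_tool(deltas=[0,0,0,0,0,0,0,0,0,0,0,0,0,0,-1,0,0,0,-3,0,0,0,-6,0,0,0,-10,0,0,0,-14,0], hand=8.5)

```text
t: 26.0
tcp_pos: [0.3945, 0.3813, 0.3022]
tool_rot: [0.1, 0.943, -0.039, 0.315]
force: [0.7, 0.5, -0.5]
finger_gap: 1.0
```

```bash
python3 - <<'E'
from m import *
show();S=snap('side','s4.png');T=snap('top','t4.png')
hs=cv2.cvtColor(S['frame'],cv2.COLOR_RGB2HSV)
b,l,st,c=near(rng(hs,(0,170,120),(6,255,255))|rng(hs,(172,170,120),(180,255,255)),200,204,15);print('red',c[b],st[b],onz(S,*c[b],.134))
E
```

```text
t 26.0 tcp [0.3945 0.3813 0.3022] q [ 0.854  0.313  1.782 -0.768  0.872 -0.047] lean 37.03 z [ 0.586 -0.137 -0.798] x [-0.781  0.164 -0.602] F [ 0.66  0.46 -0.45] gap 1.0
red [198.92388451 204.67716535] [188 194  22  22 381] [0.65423536 0.0938931  0.134     ]
```

View pics/s4.png

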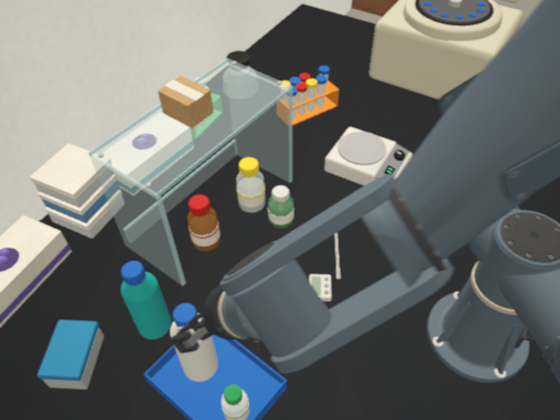

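View pics/t4.png

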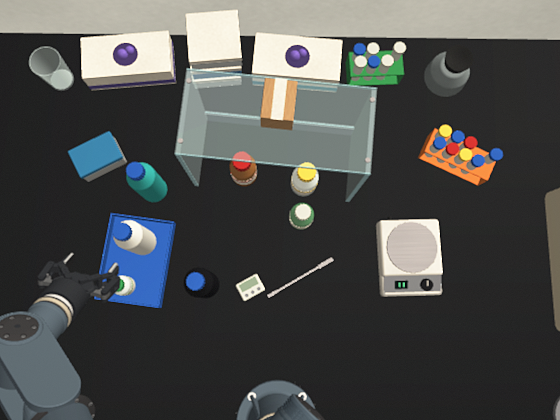

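White stands upright in the far half of the tray, with its cap at top-view (123,230). The red cap is unmoved, at side-view (199,205). Next is the amber bottle.

```bash
python3 - <<'E'
from m import *
from ik import ik,target
T=snap('top')
h=cv2.cvtColor(T['frame'],cv2.COLOR_RGB2HSV)
# plate: greyish-pink disc vs white housing -> darker than housing
g=cv2.cvtColor(T['frame'],cv2.COLOR_RGB2GRAY); roi=np.zeros_like(g,bool); roi[212:275,380:440]=1
print(g[247,412],g[215,385],g[247,384])
m=roi&(g>150)&(g<(int(g[247,412])+int(g[215,385]))//2)
b,l,st,c=near(m,412,247,12);print(st[b]);cn,_=cv2.findContours((l==b).astype(np.uint8),0,1);cn=max(cn,key=len);e=cv2.minEnclosingCircle(cn);el=cv2.fitEllipse(cv2.convexHull(cn));print(e,el)
print('plate',onz(T,*el[0],.068).round(4), 'diam',np.linalg.norm(onz(T,el[0][0]+el[1][0]/2,el[0][1],.068)-onz(T,el[0][0]-el[1][0]/2,el[0][1],.068)))
print('green',onz(T,302,213,.1).round(3),'black',onz(T,195,282,.215).round(3))
s,p,R=tool();z=R[:,2];G=np.array([.654,.095,.134]);t=G+.022*z
for x in (t-.16*z,t-.08*z,t):
    r=ik(x,R,[s['q']]);print(x.round(3),r.x.round(2),r.cost)
to([.46,.29,.31]);to(t-.16*z);to(t)
E
```

```text
198 41 249
[[[     0      0    560    420 235200]]]Traceback (most recent call last):
  File "<stdin>", line 9, in <module>
ValueError: max() iterable argument is empty
```

```bash
python3 - <<'E'
from m import *
from ik import ik,target
T=snap('top')
g=cv2.cvtColor(T['frame'],cv2.COLOR_RGB2GRAY); roi=np.zeros_like(g,bool); roi[215:274,382:440]=1
m=roi&(g>165)&(g<224)
m=cv2.morphologyEx(m.astype(np.uint8),cv2.MORPH_OPEN,np.ones((5,5)))
b,l,st,c=near(m,412,247,12);print(st[b]);cn,_=cv2.findContours((l==b).astype(np.uint8),0,1);cn=max(cn,key=len);el=cv2.fitEllipse(cv2.convexHull(cn));print(el)
print('plate',onz(T,*el[0],.068).round(4), 'diam',np.linalg.norm(onz(T,el[0][0]+el[1][0]/2,el[0][1],.068)-onz(T,el[0][0]-el[1][0]/2,el[0][1],.068)))
print('green',onz(T,302,213,.1).round(3),'black',onz(T,195,282,.215).round(3))
s,p,R=tool();z=R[:,2];G=np.array([.654,.095,.134]);t=G+.022*z
for x in (t-.16*z,t-.08*z,t):
    r=ik(x,R,[s['q']]);print(x.round(3),r.x.round(2),r.cost)
to([.46,.29,.31]);to(t-.16*z);to(t)
E
```

```text
[ 388  222   49   52 2013]
((411.6623840332031, 247.12205505371094), (48.99439239501953, 52.400733947753906), 150.34706115722656)
plate [ 0.4474 -0.3484  0.068 ] diam 0.1281419572871129
green [ 0.53  -0.061  0.1  ] black [0.348 0.191 0.215]
[0.573 0.114 0.244] [ 0.11  0.34  1.96 -0.76  0.29 -0.58] 7.742803314086122e-31
[0.62  0.103 0.18 ] [ 0.07  0.51  1.93 -1.14  0.19 -0.21] 5.9604682355110945e-27
[0.667 0.092 0.116] [ 0.04  0.66  1.84 -1.43  0.16  0.06] 0.00013458684376998063
delta cm [-7.03 -7.62  4.43]
delta cm [-14.74 -22.4   18.71]
delta cm [-14.74 -22.4   34.71]
```

Request:
drive_tool(deltas=[-1.5,-2,1,0,-3.5,-4,2.2,0,-5.5,-6,3.5,0,-7,-8,5,0,-8.5,-10.5,7.5,0,-10,-13,10,0,-11.5,-16,12.5,0,-13,-19,15.5,0,-14.4,-21.5,18,0,-14.7,-22.4,18.7,0,-14.7,-22.4,18.7,0], hand=8.5)

```text
t: 27.3
tcp_pos: [0.5722, 0.1114, 0.2417]
tool_rot: [0.102, 0.943, -0.039, 0.314]
force: [-0.0, 0.7, 0.1]
finger_gap: 0.992
```

```bash
python3 - <<'E'
from m import *
show();s,p,R=tool();to(np.array([.654,.095,.134])+.022*R[:,2]);snap('wrist','w5.png')
E
```

```text
t 27.3 tcp [0.5722 0.1114 0.2417] q [ 0.102  0.347  1.964 -0.757  0.29  -0.581] lean 36.92 z [ 0.585 -0.138 -0.799] x [-0.782  0.168 -0.601] F [-0.04  0.66  0.11] gap 0.992
delta cm [-0.2   0.27 15.81]
```

View pics/w5.png

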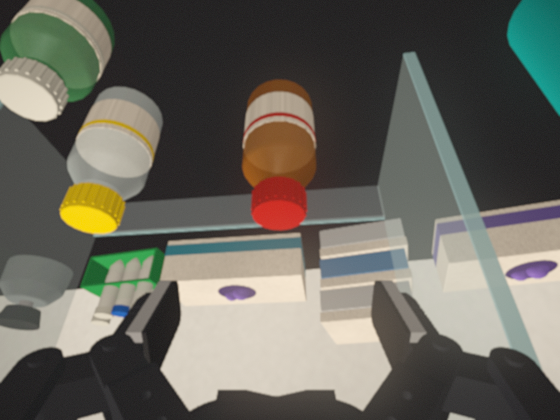

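Request:
drive_tool(deltas=[0,0,2,0,0,0.1,5,0,-0.1,0.2,8,0,-0.2,0.2,11,0,-0.2,0.2,13.5,0,-0.2,0.2,15,0,-0.2,0.2,15.8,0,-0.2,0.2,15.8,0])

```text
t: 28.15
tcp_pos: [0.6691, 0.0946, 0.1206]
tool_rot: [0.1, 0.944, -0.039, 0.312]
force: [-0.1, -0.1, -0.0]
finger_gap: 0.994
```

```bash
python3 - <<'E'
from m import *
show();s,p,R=tool();print(R[:,1].round(3));to(np.array([.654,.095,.134])+.022*R[:,2]);snap('wrist','w6.png')
s=snap('side');cv2.imwrite('pics/s6.png',cv2.resize(s['frame'][100:290,100:360],None,fx=3,fy=3)[:,:,::-1])
E
```

```text
t 28.15 tcp [0.6691 0.0946 0.1206] q [ 0.048  0.655  1.842 -1.431  0.165  0.063] lean 36.65 z [ 0.581 -0.135 -0.802] x [-0.786  0.164 -0.597] F [-0.11 -0.12 -0.01] gap 0.994
[ 0.212  0.977 -0.011]
delta cm [ 0.4  -0.3   0.24]
```

View pics/w6.png

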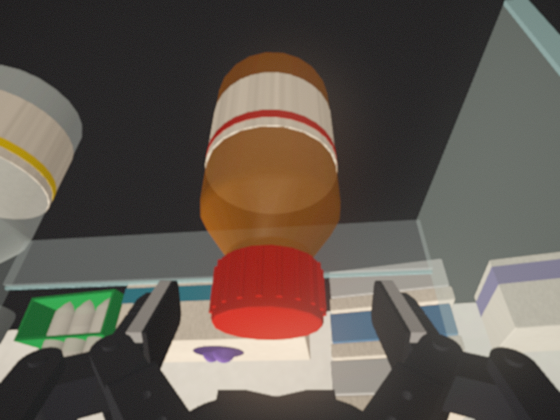

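View pics/s6.png

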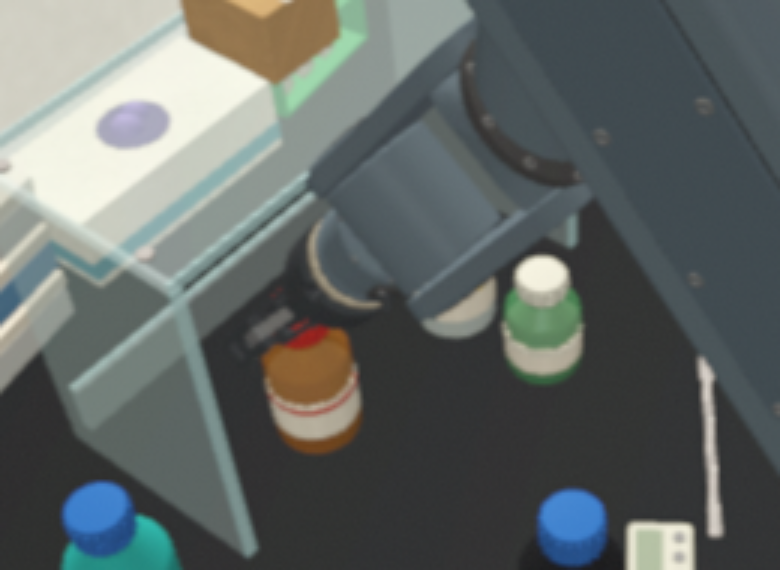

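Request:
drive_tool(deltas=[0.5,-0.3,0.3,0,0.5,-0.3,0.3,0])

```text
t: 28.45
tcp_pos: [0.6671, 0.0925, 0.1191]
tool_rot: [0.1, 0.945, -0.039, 0.31]
force: [0.1, 0.1, -0.0]
finger_gap: 0.997
```

Request:
drive_tool(deltas=[0,0,0,0,0,0,0,0,0,0,0,0,0,0,0,0,0,0,0,0], hand=0, squeeze=60)

```text
t: 28.95
tcp_pos: [0.6673, 0.0923, 0.1197]
tool_rot: [0.1, 0.945, -0.039, 0.31]
force: [-0.7, -1.0, 3.3]
finger_gap: 0.525
```

```bash
python3 - <<'E'
from m import *
show()
E
```

```text
t 28.95 tcp [0.6673 0.0923 0.1197] q [ 0.044  0.655  1.845 -1.43   0.163  0.061] lean 36.45 z [ 0.578 -0.136 -0.804] x [-0.787  0.165 -0.594] F [-0.74 -0.96  3.3 ] gap 0.525
```

Request:
drive_tool(deltas=[0,0,-0.5,0,0,0,-1.5,0,0,0,-3,0,0,0,-5,0,0,0,-7,0,0,0,-9,0,0,0,-11,0,0,0,-13.5,0,0,0,-16,0,0,0,-18,0,0,0,-19.5,0,0,0,-20,0])

```text
t: 30.15
tcp_pos: [0.5497, 0.1197, 0.2806]
tool_rot: [0.1, 0.945, -0.039, 0.309]
force: [0.4, -0.4, -3.8]
finger_gap: 0.522
```

```bash
python3 - <<'E'
from m import *
from ik import ik
show();s,p,R=tool();snap('side','s7.png');snap('wrist','w7.png')
G=np.array([.4474,-.3484,0]);
# relation TCP - bottle axis at grasp
off=np.array([.6673,.0923,.1197])-np.array([.654,.0945,0])
t=G+off+[0,0,.068];q=s['q']
for a in np.linspace(0,1,6):
    x=p+a*(t+[0,0,.06]-p); r=ik(x,R,[q]);q=r.x;print(x.round(3),q.round(2),r.cost)
r=ik(t,R,[q]);print(t,r.x.round(2),r.cost)
to(t+[0,0,.06])
E
```

```text
t 30.15 tcp [0.5497 0.1197 0.2806] q [ 0.127  0.254  1.951 -0.575  0.392 -0.759] lean 36.35 z [ 0.577 -0.136 -0.805] x [-0.788  0.165 -0.593] F [ 0.39 -0.42 -3.84] gap 0.522
[0.55  0.12  0.281] [ 0.13  0.25  1.95 -0.58  0.39 -0.76] 1.4663336369489336e-23
[0.532 0.026 0.274] [-0.13  0.2   2.05 -0.25  0.26 -1.27] 4.643684352823367e-27
[ 0.514 -0.068  0.267] [-0.41  0.19  2.11  0.46  0.24 -2.18] 1.0204509209810681e-29
[ 0.496 -0.162  0.261] [-0.68  0.2   2.11  0.85  0.35 -2.78] 2.4914261906496782e-21
[ 0.479 -0.257  0.254] [-0.88  0.25  2.03  0.77  0.49 -2.85] 0.0011497490823917623
[ 0.461 -0.351  0.248] [-1.03  0.32  1.91  0.68  0.6  -2.85] 0.004733080977272888
[ 0.4607 -0.3506  0.1877] [-0.99  0.42  1.93  0.68  0.49 -2.85] 0.012801954017352995
delta cm [  1.27 -47.82   3.82]
```

View pics/s7.png

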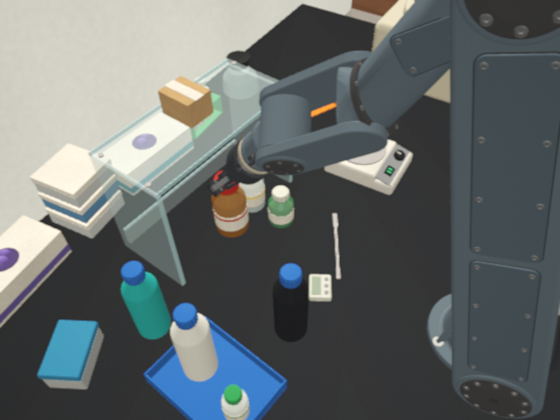

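View pics/w7.png

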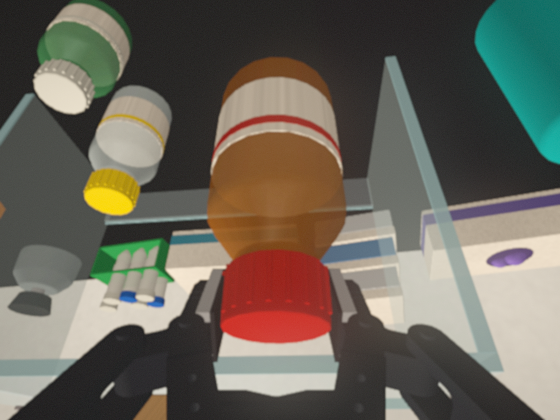

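Amber hangs upright in the jaws, out in front of the shelf. The IK shows joint 6 would pass its limit at the plate in this grasp. I'll set it down on free bench and regrasp with a half turn, first checking candidate spots.

```bash
python3 - <<'E'
from m import *
from ik import ik
s,p,R=tool();off=np.array([.0133,-.0022,.1197]);R2=R@np.diag([-1,-1,1])
for b in ([.52,-.17],[.54,-.19],[.56,-.2],[.5,-.16]):
    b=np.array(b+[0]);q=s['q']
    pts=[p+(b+off+[0,0,.14]-p)*a for a in (.33,.66,1)]+[b+off+[0,0,.06],b+off]
    o=[]
    for x in pts: r=ik(x,R,[q]);q=r.x;o.append((q[2:].round(2).tolist(),round(r.cost,5)))
    print(b,o)
    z=R[:,2];q2=q.copy();
    for x in (b+off-.12*z,b+off,b+off+[0,0,.14],np.array([.4474,-.3484,.128])+off,np.array([.4474,-.3484,.068])+off):
        r=ik(x,R2,[q2 if q2[5]>-1 else q2+np.array([0,0,0,0,0,np.pi])]);q2=r.x;print('    ',q2.round(2),round(r.cost,6))
T=snap('top','t8.png')
for b in ([.52,-.17],[.54,-.19]): print(proj(T,b+[0]))
E
```

```text
[ 0.52 -0.17  0.  ] [([2.03, -0.24, 0.26, -1.28], np.float64(0.0)), ([2.06, 0.4, 0.25, -2.11], np.float64(0.0)), ([2.03, 0.77, 0.35, -2.66], np.float64(0.0)), ([2.06, 0.96, 0.22, -2.85], np.float64(0.00296)), ([2.05, 0.98, 0.15, -2.85], np.float64(0.01218))]
     [-0.74  0.27  2.25  1.41  0.29 -0.27] 0.0
     [-0.64  0.59  2.16  2.26  0.31 -1.07] 0.0
     [-0.52  0.29  2.12  4.57  0.    2.85] 0.040811
     [-0.82  0.34  2.08  4.57  0.    2.8 ] 0.074684
     [-0.82  0.44  2.06  4.57  0.    2.78] 0.062306
[ 0.54 -0.19  0.  ] [([2.02, -0.2, 0.27, -1.33], np.float64(0.0)), ([2.03, 0.42, 0.27, -2.14], np.float64(0.0)), ([1.98, 0.73, 0.37, -2.63], np.float64(0.0)), ([2.01, 0.95, 0.24, -2.85], np.float64(0.002)), ([2.0, 0.96, 0.17, -2.85], np.float64(0.00961))]
     [-0.74  0.3   2.19  1.31  0.3  -0.17] 0.0
     [-0.65  0.6   2.1   2.1   0.28 -0.91] 0.0
     [-0.65  0.29  1.98  0.73  0.37  0.51] 0.0
     [-1.08  0.33  1.96  0.91  0.6  -0.01] 0.0
     [-1.08  0.45  2.02  1.16  0.51 -0.3 ] 0.0
[ 0.56 -0.2   0.  ] [([2.0, -0.18, 0.27, -1.35], np.float64(0.0)), ([2.0, 0.41, 0.28, -2.13], np.flo
[... 329 characters left out ...]
 0.6  -0.01] 0.0
     [-1.08  0.45  2.02  1.16  0.51 -0.3 ] 0.0
[ 0.5  -0.16  0.  ] [([2.04, -0.25, 0.26, -1.26], np.float64(0.0)), ([2.09, 0.41, 0.24, -2.12], np.float64(0.0)), ([2.08, 0.81, 0.34, -2.72], np.float64(0.0)), ([2.1, 0.96, 0.21, -2.85], np.float64(0.00422)), ([2.09, 0.98, 0.14, -2.85], np.float64(0.01516))]
     [-0.76  0.25  2.3   1.49  0.3  -0.37] 0.0
     [-0.65  0.58  2.22  2.35  0.35 -1.18] 0.0
     [-0.52  0.26  2.15  4.57  0.    2.85] 0.039201
     [-0.82  0.34  2.08  4.57  0.    2.8 ] 0.074684
     [-0.82  0.44  2.06  4.57  0.    2.78] 0.062306
(np.float64(339.3998810482526), np.float64(223.19979536359264))
(np.float64(346.51589094294826), np.float64(216.0929498052992))
```

View pics/t8.png

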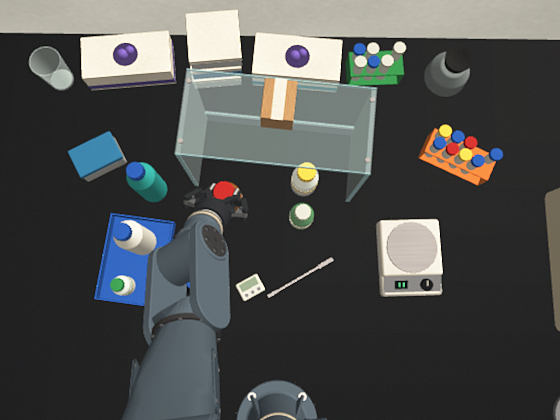

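```bash
python3 - <<'E'
from m import *
from ik import ik,target
s,p,R=tool();q0=s['q']
print('az',np.degrees(np.arctan2(R[1,2],R[0,2])))
for lean in (36.3,30,25,20,10):
    Rt=target(lean,-13.2);z=Rt[:,2]
    r=ik(p,Rt,[q0]);q=r.x
    o=[]
    for x in ([.52,0,.28],[.5,-.17,.28],[.4474,-.3484,.30]):
        r=ik(np.array(x)+.022*z,Rt,[q]);q=r.x
    for h in (.05,0):
        r=ik(np.array([.4474,-.3484,.068+.134+h])+.022*z,Rt,[q]);q=r.x;o.append((q.round(2).tolist(),round(np.degrees(np.sqrt(2*r.cost)),1)))
    print(lean,o)
    for b in ([.54,.12],[.6,.12],[.58,.15],[.65,.2],[.7,.1]):
        q=q0
        for h in (.14,.1,.06,.03,0):
            r=ik(np.array(b+[.134+h])+.022*z,Rt,[q]);q=r.x
        print('   ',b,q.round(2),round(np.degrees(np.sqrt(2*r.cost)),1))
E
```

```text
az -13.275122447819923
36.3 [([-1.03, 0.34, 1.91, 0.69, 0.58, -2.85], np.float64(6.0)), ([-1.0, 0.43, 1.93, 0.69, 0.49, -2.85], np.float64(9.1))]
    [0.54, 0.12] [ 0.12  0.57  2.03 -1.43  0.21  0.16] 5.3
    [0.6, 0.12] [ 0.1   0.62  1.93 -1.43  0.2   0.14] 2.4
    [0.58, 0.15] [ 0.18  0.62  1.94 -1.43  0.24  0.2 ] 2.6
    [0.65, 0.2] [ 0.24  0.69  1.76 -1.19  0.3  -0.01] 0.0
    [0.7, 0.1] [ 0.05  0.7   1.73 -1.02  0.19 -0.33] 0.0
30 [([-1.03, 0.35, 1.9, 0.65, 0.62, -2.85], np.float64(0.8)), ([-1.01, 0.43, 1.92, 0.65, 0.52, -2.85], np.float64(3.7))]
    [0.54, 0.12] [ 0.1   0.58  2.04 -1.4   0.16  0.11] 0.0
    [0.6, 0.12] [ 0.09  0.61  1.9  -0.88  0.2  -0.42] 0.0
    [0.58, 0.15] [ 0.15  0.61  1.92 -0.99  0.23 -0.26] 0.0
    [0.65, 0.2] [ 0.22  0.67  1.71 -0.68  0.36 -0.53] 0.0
    [0.7, 0.1] [ 0.04  0.69  1.67 -0.45  0.31 -0.91] 0.0
25 [([-1.01, 0.35, 1.85, 0.5, 0.67, -2.7], np.float64(0.0)), ([-1.01, 0.44, 1.91, 0.6, 0.56, -2.82], np.float64(0.0))]
    [0.54, 0.12] [ 0.08  0.56  1.99 -0.65  0.22 -0.65] 0.0
    [0.6, 0.12] [ 0.07  0.61  1.85 -0.44  0.3  -0.87] 0.0
    [0.58, 0.15
[... 281 characters left out ...]
   [0.54, 0.12] [ 0.07  0.56  1.94 -0.32  0.33 -0.99] 0.0
    [0.6, 0.12] [ 0.06  0.61  1.79 -0.24  0.42 -1.08] 0.0
    [0.58, 0.15] [ 0.12  0.6   1.82 -0.3   0.41 -0.97] 0.0
    [0.65, 0.2] [ 0.19  0.67  1.6  -0.27  0.56 -0.94] 0.0
    [0.7, 0.1] [ 0.02  0.69  1.55 -0.16  0.56 -1.2 ] 0.0
10 [([-0.91, 0.4, 1.69, 0.14, 0.92, -2.33], np.float64(0.0)), ([-0.91, 0.47, 1.74, 0.15, 0.8, -2.35], np.float64(0.0))]
    [0.54, 0.12] [ 0.04  0.57  1.83 -0.09  0.58 -1.23] 0.0
    [0.6, 0.12] [ 0.04  0.62  1.68 -0.07  0.67 -1.25] 0.0
    [0.58, 0.15] [ 0.09  0.61  1.71 -0.09  0.65 -1.18] 0.0
    [0.65, 0.2] [ 0.16  0.7   1.5  -0.09  0.79 -1.12] 0.0
    [0.7, 0.1] [-0.    0.72  1.43 -0.05  0.82 -1.31] 0.0
```

The plate needs a lean of 25° or less. Plan: stand amber on free bench at about (.565,.19), let go, cut the lean, regrasp it, then carry it to the plate.

```bash
python3 - <<'E'
from m import *
from ik import ik
s,p,R=tool()
to([.578,.188,.18]);to([.578,.188,.124])
T=snap('top');print('turq base',onz(T,153,190,.03).round(3))
q=s['q']
for h in (.18,.15,.124): r=ik(np.array([.578,.188,h]),R,[q]);q=r.x;print(q.round(2),np.degrees(np.sqrt(2*r.cost)))
E
```

```text
delta cm [4.92 7.39 8.66]
delta cm [ 8.24  7.46 13.17]
turq base [0.603 0.339 0.03 ]
[ 0.27  0.5   1.93 -1.13  0.32 -0.06] 3.4423825149515235e-09
[ 0.27  0.56  1.95 -1.37  0.3   0.19] 1.20030858490338e-11
[ 0.27  0.61  1.94 -1.43  0.29  0.26] 1.392964664393
```

Request:
drive_tool(deltas=[0.5,0.8,1,0,1.5,2.2,2.6,0,2.5,3.8,4.4,0,3.5,5.3,6.2,0,4.4,6.6,7.7,0,5,7.4,8.7,0,6,7.4,10,0,7,7.4,11.4,0,7.7,7.45,12.4,0,8.1,7.5,13,0,8.2,7.5,13.1,0])

```text
t: 31.45
tcp_pos: [0.5822, 0.1915, 0.1296]
tool_rot: [0.101, 0.947, -0.041, 0.304]
force: [0.7, 0.9, -2.9]
finger_gap: 0.519
```

```bash
python3 - <<'E'
from m import *
show();s,p,R=tool();to([.578,.188,.1195])
E
```

```text
t 31.45 tcp [0.5822 0.1915 0.1296] q [ 0.276  0.604  1.936 -1.429  0.295  0.256] lean 35.69 z [ 0.567 -0.138 -0.812] x [-0.795  0.167 -0.583] F [ 0.66  0.86 -2.87] gap 0.519
delta cm [ 0.86 -0.41  0.63]
```

Request:
drive_tool(deltas=[0.3,-0.1,0.2,0,0.6,-0.2,0.4,0,0.9,-0.3,0.65,0,1.1,-0.3,0.8,0])

```text
t: 31.85
tcp_pos: [0.5804, 0.1919, 0.1224]
tool_rot: [0.102, 0.948, -0.042, 0.299]
force: [0.7, 0.7, -3.2]
finger_gap: 0.521
```

```bash
python3 - <<'E'
from m import *
show()
E
```

```text
t 31.85 tcp [0.5804 0.1919 0.1224] q [ 0.278  0.616  1.935 -1.43   0.295  0.262] lean 35.14 z [ 0.558 -0.141 -0.818] x [-0.801  0.168 -0.575] F [ 0.7   0.69 -3.21] gap 0.521
```

Request:
drive_tool(deltas=[0.25,-0.1,0.25,0,0.5,-0.1,0.5,0,0.5,-0.1,0.5,0])

```text
t: 32.15
tcp_pos: [0.5816, 0.1919, 0.1202]
tool_rot: [0.102, 0.948, -0.044, 0.298]
force: [-4.5, -0.5, 7.9]
finger_gap: 0.521
```

```bash
python3 - <<'E'
from m import *
show()
E
```

```text
t 32.15 tcp [0.5816 0.1919 0.1202] q [ 0.279  0.622  1.932 -1.431  0.299  0.264] lean 35.11 z [ 0.557 -0.144 -0.818] x [-0.801  0.168 -0.575] F [-4.54 -0.51  7.88] gap 0.521
```

Request:
drive_tool(deltas=[0,0,0,0,0,0,0,0,0,0,0,0,0,0,-1,0,0,0,-3,0,0,0,-6,0,0,0,-9,0,0,0,-11,0], hand=8.5)

```text
t: 32.95
tcp_pos: [0.5195, 0.208, 0.2114]
tool_rot: [0.102, 0.948, -0.043, 0.299]
force: [-0.1, 0.5, -0.1]
finger_gap: 0.998
```

```bash
python3 - <<'E'
from m import *
show();S=snap('side','s9.png')
hs=cv2.cvtColor(S['frame'],cv2.COLOR_RGB2HSV)
b,l,st,c=near(rng(hs,(0,170,120),(6,255,255))|rng(hs,(172,170,120),(180,255,255)),200,230,60);print('red',c[b],st[b],onz(S,*c[b],.134))
s,p,R=tool();print(R.T@np.array([-.1,0,-.15])*100)
E
```

```text
t 32.95 tcp [0.5195 0.208  0.2114] q [ 0.357  0.402  1.973 -0.967  0.411 -0.164] lean 35.13 z [ 0.557 -0.143 -0.818] x [-0.801  0.168 -0.575] F [-0.1   0.55 -0.13] gap 0.998
red [196.34 243.32] [192 239  10  10  50] [0.58949897 0.18627704 0.134     ]
[16.65076434 -1.89157012  6.64635308]
```

View pics/s9.png

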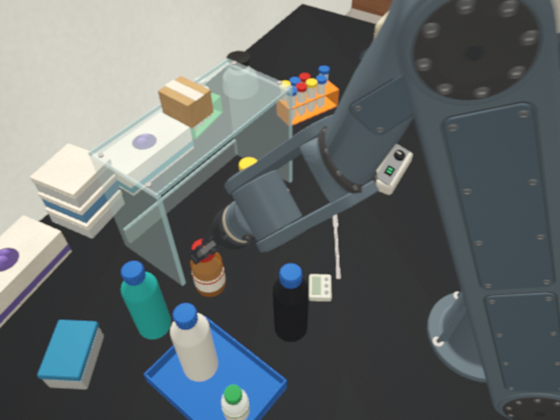

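```bash
python3 - <<'E'
from m import *
from ik import *
s,p,R=tool();q=s['q']
for x in ([.49,.12,.2],[.49,.07,.14],[.48,.06,.10],[.48,.06,.06],[.44,.06,.06],[.40,.05,.06]):
    r=ik(np.array(x),R,[q]);q=r.x;A=fk(q,P)[1]@X;print(x,q.round(2),'lean',np.degrees(np.arccos(-A[2,2])).round(1),'az',np.degrees(np.arctan2(A[1,2],A[0,2])).round(1),'yz',A[2,1].round(3),np.abs(fk(q,P)[0]-x).max().round(3));
for x in ([.49,.12,.2],[.49,.07,.14],[.48,.06,.06],[.42,.05,.06]): to(x)
E
```

```text
[0.49, 0.12, 0.2] [ 0.15  0.36  2.15 -1.33  0.23  0.06] lean 35.3 az -14.2 yz -0.02 0.0
[0.49, 0.07, 0.14] [ 0.01  0.46  2.17 -1.43  0.15  0.05] lean 29.6 az -16.7 yz -0.034 0.007
[0.48, 0.06, 0.1] [-0.02  0.53  2.16 -1.43  0.13  0.04] lean 25.6 az -19.0 yz -0.046 0.012
[0.48, 0.06, 0.06] [-0.01  0.62  2.14 -1.43  0.14  0.05] lean 22.6 az -22.2 yz -0.06 0.014
[0.44, 0.06, 0.06] [-0.    0.59  2.2  -1.43  0.15  0.06] lean 20.8 az -25.1 yz -0.072 0.018
[0.4, 0.05, 0.06] [-0.03  0.56  2.26 -1.43  0.14  0.04] lean 18.6 az -27.4 yz -0.076 0.023
delta cm [ 1.61 -9.26  0.73]
delta cm [  4.24 -14.02   6.34]
delta cm [  9.49 -15.06  12.45]
delta cm [ 14.12 -17.35   9.24]
```

Request:
drive_tool(deltas=[0.5,-3,0.2,0,1,-6,0.5,0,1.6,-9,0.8,0,3,-12,4,0,4.2,-14,6.3,0,6,-14.5,8.5,0,8,-15,10.5,0,9.5,-15,12.5,0,9.5,-15,12.5,0,9.5,-15,12.5,0])

```text
t: 34.0
tcp_pos: [0.5222, 0.0805, 0.1491]
tool_rot: [0.104, 0.957, -0.045, 0.266]
force: [0.1, -0.1, 0.1]
finger_gap: 0.993
```

```bash
python3 - <<'E'
from m import *
show();s,p,R=tool();print(R[:,1].round(3));to([.48,.06,.06]);to([.44,.05,.06])
E
```

```text
t 34.0 tcp [0.5222 0.0805 0.1491] q [ 0.03   0.478  2.115 -1.43   0.159  0.063] lean 31.33 z [ 0.5   -0.141 -0.854] x [-0.836  0.176 -0.519] F [ 0.13 -0.07  0.11] gap 0.993
[ 0.223  0.974 -0.03 ]
delta cm [ 7.79 -2.68  5.79]
delta cm [10.96 -4.54  3.93]
```

Lean fell 4°. I'll repeat with short calls and a small corrective turn.

Request:
drive_tool(deltas=[5,-2,3,0,10,-4,6,0,10,-4,6,0])

```text
t: 34.3
tcp_pos: [0.5008, 0.0684, 0.1227]
tool_rot: [0.107, 0.965, -0.047, 0.233]
force: [-0.7, 0.1, -0.7]
finger_gap: 0.995
```

Request:
drive_tool(deltas=[5,-2,3,0,10,-4,6,0,10,-4,6,0])

```text
t: 34.6
tcp_pos: [0.477, 0.0569, 0.1004]
tool_rot: [0.11, 0.972, -0.049, 0.201]
force: [0.5, 0.8, -0.4]
finger_gap: 0.992
```

```bash
python3 - <<'E'
from m import *
show();s,p,R=tool();print(R[:,1].round(3));to([.48,.06,.06]);to([.44,.05,.06])
E
```

```text
t 34.6 tcp [0.477  0.0569 0.1004] q [-0.035  0.548  2.177 -1.43   0.127  0.023] lean 23.89 z [ 0.38  -0.139 -0.914] x [-0.895  0.195 -0.402] F [ 0.51  0.83 -0.37] gap 0.992
[ 0.234  0.971 -0.05 ]
delta cm [1.41 0.58 3.77]
delta cm [ 4.8  -1.33  2.39]
```

```bash
python3 - <<'E'
from m import *
from ik import *
s,p,R=tool();q=s['q'];R1=R@Rz(np.radians(7.1));print(R1[:,1].round(3),R1[:,2].round(3))
z=R1[:,2]
A=np.array([.5816,.1919,0])-np.array([.0133,-.0022,0]);print('amber',A)
G=A+[0,0,.134]
for x in ([.48,.1,.25],G+.022*z+[-.03,0,.12],G+.022*z,G+.022*z+[0,0,.14],[.52,0,.28],[.5,-.17,.28],[.4474+.022*z[0],-.3484+.022*z[1],.25],[.4474+.022*z[0],-.3484+.022*z[1],.068+.134+.022*z[2]]):
    r=ik(np.array(x),R1,[q]);q=r.x;print(np.round(x,3),q.round(2),np.degrees(np.sqrt(2*r.cost)).round(1))
for x in ([.46,.1,.25],G+.022*z+[-.03,0,.12],G+.022*z): to(x)
E
```

```text
[ 0.343  0.939 -0.   ] [ 0.38  -0.139 -0.914]
amber [0.5683 0.1941 0.    ]
[0.48 0.1  0.25] [ 0.08  0.23  1.99 -0.32  0.57 -0.9 ] 0.0
[0.547 0.191 0.234] [ 0.26  0.38  1.79 -0.39  0.66 -0.69] 0.0
[0.577 0.191 0.114] [ 0.25  0.61  1.82 -0.59  0.43 -0.47] 0.0
[0.577 0.191 0.254] [ 0.25  0.39  1.7  -0.35  0.73 -0.75] 0.0
[0.52 0.   0.28] [-0.17  0.2   1.91 -0.12  0.62 -1.31] 0.0
[ 0.5  -0.17  0.28] [-0.6   0.2   1.91  0.17  0.63 -1.93] 0.0
[ 0.456 -0.351  0.25 ] [-0.98  0.32  1.83  0.39  0.68 -2.46] 0.0
[ 0.456 -0.351  0.182] [-0.98  0.43  1.91  0.51  0.51 -2.61] 0.0
delta cm [ -3.65   3.04 -14.92]
delta cm [ -8.98  13.99 -11.42]
delta cm [-6.85 15.29  0.7 ]
```

Request:
drive_tool(deltas=[-0.5,0.3,-2,2,-1,1,-5,4,-2,2,-8,7,-3,3,-12,7,-3.6,3,-15,7])

```text
t: 35.1
tcp_pos: [0.4625, 0.0915, 0.2252]
tool_rot: [0.17, 0.964, -0.036, 0.201]
force: [1.1, -0.8, -0.5]
finger_gap: 0.998
```

```bash
python3 - <<'E'
from m import *
show();s,p,R=tool();print(R[:,1].round(3))
S=snap('side','s10.png');T=snap('top','t10.png')
for sn,uv in ((S,(200,240)),(T,(215,195))):
    hs=cv2.cvtColor(sn['frame'],cv2.COLOR_RGB2HSV)
    b,l,st,c=near(rng(hs,(0,170,120),(6,255,255))|rng(hs,(172,170,120),(180,255,255)),*uv,60)
    if b is not None: print('red',c[b],st[b],onz(sn,*c[b],.136).round(4))
z=R[:,2]
G=np.array([.5683,.1941,.134])
for x in (G+.022*z+[-.03,0,.12],G+.022*z): to(x)
E
```

```text
t 35.1 tcp [0.4625 0.0915 0.2252] q [ 0.06   0.248  2.057 -0.351  0.483 -0.879] lean 23.54 z [ 0.375 -0.137 -0.917] x [-0.862  0.313 -0.399] F [ 1.14 -0.76 -0.5 ] gap 0.998
[ 0.342  0.94  -0.001]
red [203.11617312 249.86332574] [192 239  23  23 439] [0.5649 0.1938 0.136 ]
red [200.90847458 194.35932203] [192 185  19  20 295] [0.5693 0.1944 0.136 ]
delta cm [-3.87 11.98  1.63]
delta cm [-1.45 12.93 13.72]
```

View pics/s10.png

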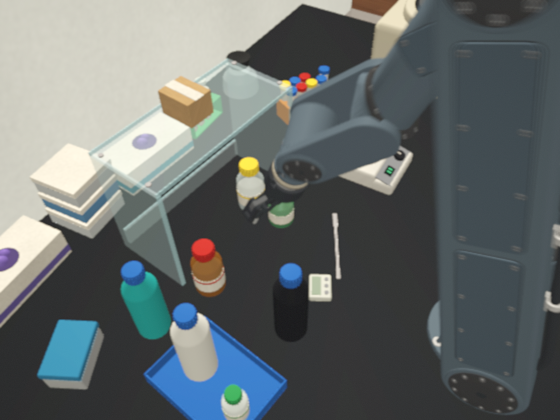

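View pics/t10.png

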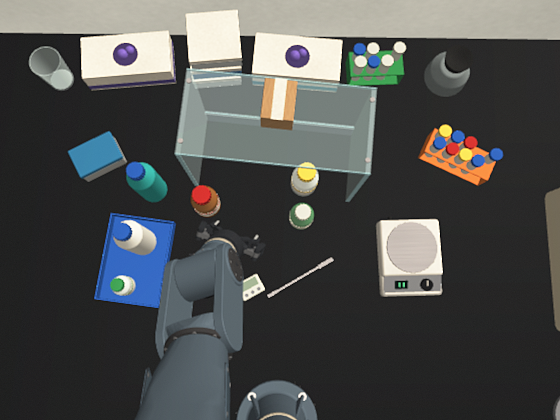

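Request:
drive_tool(deltas=[-1,3,0.4,0,-2.3,7,0.9,0,-3.5,11,1.5,0,-3.9,12,1.7,0,-3.5,12.2,4,0,-2.8,12.5,7,0,-2.1,12.8,10,0,-1.6,12.9,12.5,0,-1.4,12.9,13.6,0,-1.4,12.9,13.7,0])

```text
t: 36.2
tcp_pos: [0.5747, 0.1898, 0.1117]
tool_rot: [0.17, 0.963, -0.035, 0.208]
force: [-0.2, -0.7, 0.3]
finger_gap: 0.994
```

```bash
python3 - <<'E'
from m import *
show();s,p,R=tool();to(np.array([.567,.194,.134])+.022*R[:,2]);snap('wrist','w11.png')
E
```

```text
t 36.2 tcp [0.5747 0.1898 0.1117] q [ 0.248  0.612  1.832 -0.616  0.407 -0.44 ] lean 24.32 z [ 0.388 -0.138 -0.911] x [-0.856  0.312 -0.412] F [-0.2  -0.73  0.34] gap 0.994
delta cm [-0.13  0.14 -0.19]
```

View pics/w11.png

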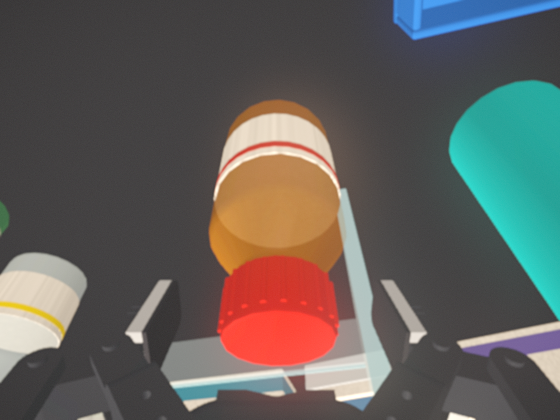

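The cap sits centred between the jaws at (278,310). Closing.

Request:
drive_tool(deltas=[0,0,0,0,0,0,0,0,0,0,0,0,0,0,0,0,0,0,0,0], hand=0, squeeze=60)

```text
t: 36.75
tcp_pos: [0.5762, 0.1905, 0.1146]
tool_rot: [0.169, 0.962, -0.034, 0.21]
force: [-0.7, 0.4, 5.8]
finger_gap: 0.521
```

```bash
python3 - <<'E'
from m import *
show();s,p,R=tool();print('up',R.T@[0,0,14.]);to([.52,.05,p[2]+.15]);to([.50,-.15,p[2]+.15]);
E
```

```text
t 36.75 tcp [0.5762 0.1905 0.1146] q [ 0.248  0.608  1.83  -0.616  0.408 -0.44 ] lean 24.59 z [ 0.393 -0.137 -0.909] x [-0.854  0.312 -0.416] F [-0.66  0.41  5.81] gap 0.521
up [ -5.82492556   0.07943072 -12.73043334]
delta cm [ -5.82 -15.04 -13.93]
delta cm [-10.34 -34.52 -11.98]
```

Request:
drive_tool(deltas=[-0.3,0,-0.7,0,-1.2,0,-2.6,0,-2.7,0,-6,0,-4.2,0,-9.2,0,-5.4,-0.5,-11.8,0,-5.9,-2.5,-13,0,-5.9,-5.5,-13.5,0,-5.8,-9,-13.8,0,-5.8,-12.3,-13.9,0,-6,-16,-13.8,0,-6.8,-19.5,-13.5,0,-7.7,-23.3,-13.1,0])

```text
t: 37.95
tcp_pos: [0.5091, -0.0349, 0.2638]
tool_rot: [0.169, 0.963, -0.034, 0.209]
force: [0.3, -1.0, -3.7]
finger_gap: 0.523
```

```bash
python3 - <<'E'
from m import *
show();s,p,R=tool();t=np.array([.4474,-.3484,.068])+[.0092,-.0035,.1146];to([.49,-.15,.265]);to(t+[0,0,.04]);to(t+[0,0,.004])
E
```

```text
t 37.95 tcp [ 0.5091 -0.0349  0.2638] q [-0.273  0.204  1.969 -0.048  0.543 -1.461] lean 24.42 z [ 0.391 -0.135 -0.911] x [-0.856  0.311 -0.413] F [ 0.26 -1.03 -3.69] gap 0.523
delta cm [ -1.99 -11.47   0.7 ]
delta cm [ -3.65 -31.62   5.99]
delta cm [ -2.17 -31.65   9.26]
```

Request:
drive_tool(deltas=[-0.6,-3.5,0.2,0,-1.2,-7,0.4,0,-1.9,-11,0.7,0,-2.3,-15,1.4,0,-2.6,-19,2.2,0,-3,-23,3.2,0,-3.3,-26.5,4.2,0,-3.5,-29.3,5.2,0,-3.6,-31,5.8,0,-3.7,-31.6,6,0,-3.7,-31.6,6,0])

```text
t: 39.05
tcp_pos: [0.4566, -0.3517, 0.2221]
tool_rot: [0.169, 0.963, -0.033, 0.208]
force: [-0.1, 0.8, -3.4]
finger_gap: 0.519
```

```bash
python3 - <<'E'
from m import *
show();s,p,R=tool();print(R[:,1].round(3));t=np.array([.4474,-.3484,.068])+[.0092,-.0035,.1146];to(t+[0,0,.004]);to(t)
S=snap('side');T=snap('top')
cv2.imwrite('pics/s12.png',cv2.resize(S['frame'][60:230,270:480],None,fx=3.5,fy=3.5)[:,:,::-1]);cv2.imwrite('pics/t12.png',cv2.resize(T['frame'][190:320,340:480],None,fx=4,fy=4)[:,:,::-1])
E
```

```text
t 39.05 tcp [ 0.4566 -0.3517  0.2221] q [-0.984  0.365  1.868  0.451  0.612 -2.54 ] lean 24.34 z [ 0.39  -0.134 -0.911] x [-0.856  0.312 -0.412] F [-0.1   0.8  -3.41] gap 0.519
[0.34  0.941 0.007]
delta cm [ 1.46 -0.05  3.23]
delta cm [ 1.62 -0.05  3.6 ]
```

View pics/s12.png

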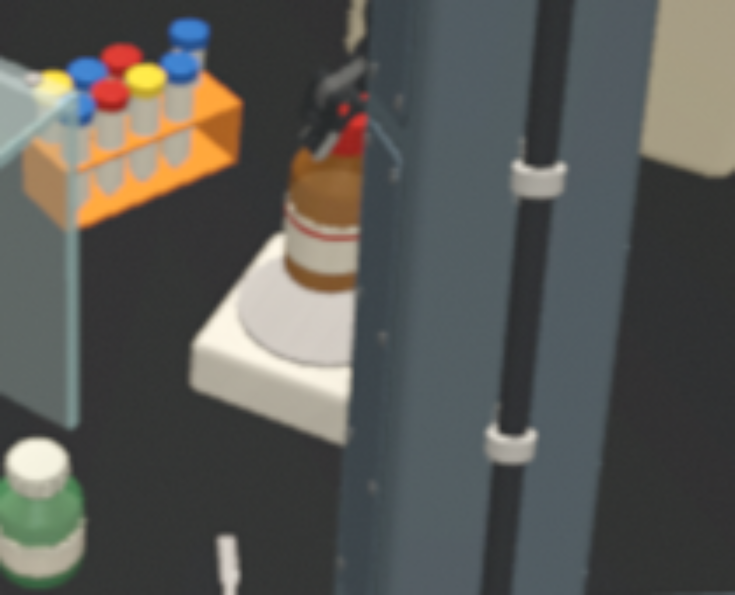

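View pics/t12.png

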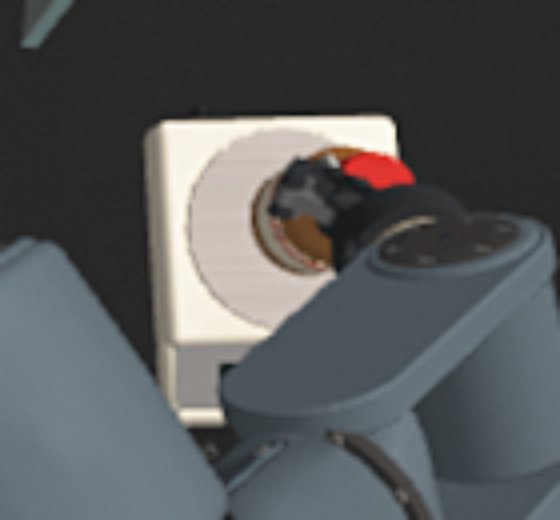

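Request:
drive_tool(deltas=[0.3,0,0.6,0,0.7,0,1.5,0,1.05,0,2.3,0,1.3,0,2.85,0,1.42,-0.05,3.15,0,1.48,-0.05,3.28,0,1.48,-0.05,3.28,0])

```text
t: 39.85
tcp_pos: [0.4569, -0.3505, 0.1862]
tool_rot: [0.168, 0.963, -0.033, 0.208]
force: [-0.6, 1.2, -2.9]
finger_gap: 0.522
```

Request:
drive_tool(deltas=[0.05,0,0.1,0,0.1,0,0.2,0,0.14,0,0.3,0,0.16,0,0.35,0])

```text
t: 40.25
tcp_pos: [0.457, -0.3506, 0.1827]
tool_rot: [0.169, 0.963, -0.033, 0.209]
force: [-0.9, 1.7, 0.5]
finger_gap: 0.526
```

```bash
python3 - <<'E'
from m import *
show()
E
```

```text
t 40.25 tcp [ 0.457  -0.3506  0.1827] q [-0.982  0.433  1.909  0.534  0.516 -2.637] lean 24.37 z [ 0.391 -0.133 -0.911] x [-0.856  0.311 -0.413] F [-0.86  1.69  0.46] gap 0.526
```

Request:
drive_tool(deltas=[0.03,0,0.07,0,0.03,0,0.07,0])

```text
t: 40.45
tcp_pos: [0.4573, -0.3507, 0.1827]
tool_rot: [0.168, 0.963, -0.033, 0.209]
force: [-2.6, 1.9, 5.0]
finger_gap: 0.524
```

Request:
drive_tool(deltas=[0,0,0,0,0,0,0,0,0,0,0,0,0,0,0,0,0,0,-1,0,0,0,-3,0,0,0,-6,0,0,0,-10,0,0,0,-14,0,0,0,-18,0], hand=8.5)

```text
t: 41.45
tcp_pos: [0.3857, -0.3259, 0.3483]
tool_rot: [0.169, 0.963, -0.033, 0.209]
force: [0.6, -0.9, -0.3]
finger_gap: 0.994
```

```bash
python3 - <<'E'
from m import *
show();S=snap('side','s13.png');T=snap('top','t13.png')
E
```

```text
t 41.45 tcp [ 0.3857 -0.3259  0.3483] q [-1.101  0.083  1.839  0.365  0.938 -2.501] lean 24.42 z [ 0.391 -0.134 -0.911] x [-0.856  0.311 -0.413] F [ 0.57 -0.87 -0.3 ] gap 0.994
```

View pics/s13.png

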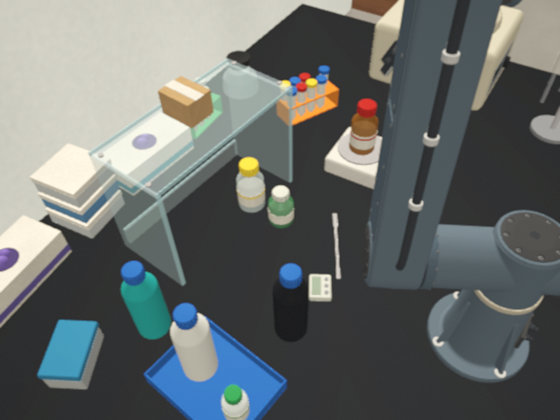

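View pics/t13.png

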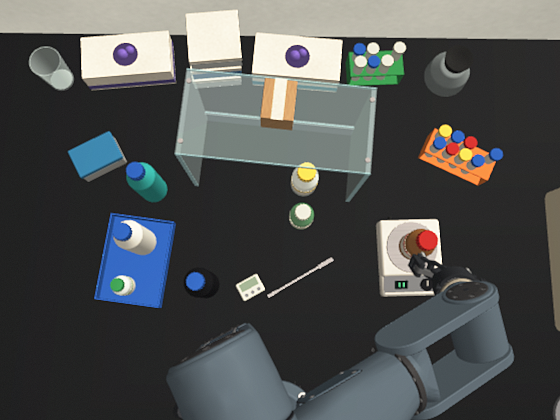

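Amber stands on the plate, with its cap at side (367,107) and top (427,239). White is in the tray. Next I measure the final positions.

```bash
python3 - <<'E'
from m import *
S=snap('side');T=snap('top')
for nm,h,col,us,ut in (('red',.204,None,(367,107),(427,239)),('blue',.207,((100,150,80),(125,255,255)),(185,316),(123,230)),('yellow',.136,((22,150,120),(32,255,255)),(249,167),(306,172)),('green',.09,((50,150,80),(75,255,255)),(234,394),(122,286))):
    for sn,uv in ((S,us),(T,ut)):
        hs=cv2.cvtColor(sn['frame'],cv2.COLOR_RGB2HSV)
        m=rng(hs,*col) if col else rng(hs,(0,170,120),(6,255,255))|rng(hs,(172,170,120),(180,255,255))
        b,l,st,c=near(m,*uv,12)
        if b is not None: print(nm,c[b].round(1),st[b],onz(sn,*c[b],h).round(4))
tr=np.array([.413,.374]);a=-.13
d=onz(T,123,230,.215)[:2]-tr;print('white in tray',d@[np.cos(a),np.sin(a)],d@[-np.sin(a),np.cos(a)])
# plate from side, ellipse outline cross-check in crop
cv2.imwrite('pics/f.png',cv2.resize(S['frame'][85:200,310:400],None,fx=5,fy=5)[:,:,::-1])
print(proj(S,[.4474,-.3484,.068]),proj(T,[.4474,-.3484,.068]))
E
```

```text
red [366.5 107.6] [357  99  20  19 302] [ 0.446  -0.3445  0.204 ]
red [427.3 239.9] [418 230  19  21 296] [ 0.4496 -0.3483  0.204 ]
blue [184.7 315.1] [173 303  24  26 496] [0.4638 0.3636 0.207 ]
yellow [248.1 166.3] [238 157  21  19 313] [ 0.6273 -0.0688  0.136 ]
yellow [306.  173.6] [298 168  18  14 184] [ 0.6248 -0.0689  0.136 ]
green [232.5 393.9] [225 385  16  19 235] [0.3448 0.4026 0.09  ]
green [116.7 284.2] [111 279  13  12 118] [0.3471 0.4052 0.09  ]
white in tray 0.05513803397984464 -0.006045652461298413
(np.float64(361.0833832860995), np.float64(146.98987023774913)) (np.float64(411.6598327426709), np.float64(247.14101852593146))
```

View pics/f.png

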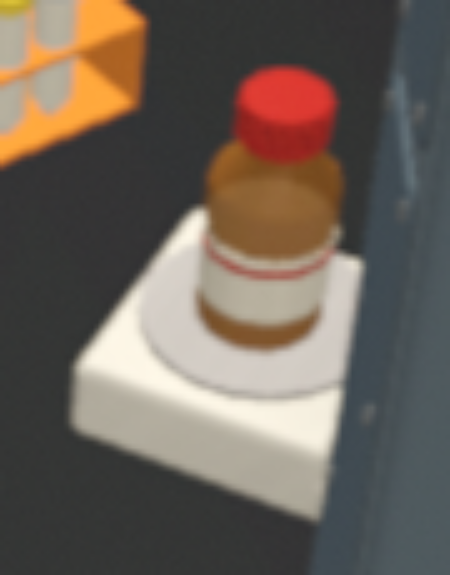

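```bash
python3 - <<'E'
from m import *
show();print(manip.sign_off())
E
```

```text
t 41.65 tcp [ 0.3865 -0.3267  0.3479] q [-1.1    0.084  1.84   0.366  0.933 -2.502] lean 24.56 z [ 0.392 -0.137 -0.91 ] x [-0.855  0.31  -0.416] F [-0.52 -0.03 -0.54] gap 0.995
the job is handed in; nothing more can be done
None
```

Both bottles are placed and I handed the job in at 41.7 s of the 64 s allowed; the hand-in reports no verdict.

**What I did**
- I moved the white bottle into the far half of the spill tray, then drew the amber bottle out from under the shelf by its cap.
- The moves can't tilt the tool, so I got the lean by pushing the arm against its reach limits, to about 41°, which settled at about 37°.
- With that lean, joint 6 would have passed its limit at the plate. I stood the amber bottle on free bench, cut the lean to 24°, regrasped it and set it on the plate. That meant an extra set-down and regrasp that the task did not ask for.

**Last checks**
- **Amber bottle:** its cap is within about 4 mm of the measured plate centre in both views, and it looks upright.
- **White bottle:** it is about 55 mm beyond the tray's centre and 6 mm off to the side, and it looks upright.
- **Other bottles:** the yellow-capped and green-capped bottles are within 2 mm of where they began. I checked the green glass bottle only by eye; it looked unmoved.
- **Robot:** the hand is open and about 18 cm clear of the amber bottle, with no notable wrist force.
- **Disagreement:** the top and side views differ by up to about 5 mm on the amber bottle's position, well inside the 20 mm tolerance.

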